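Load the draining carousel

ROBOT

A 6-joint arm with a two-finger parallel gripper is mounted at the origin on a cart in front of the work surface, level with it; the furniture and walls round the work are solid. World frame = base frame: x ahead of the robot, y to its left, z up, the work surface at z = 0. Lengths are in m, angles in rad, forces in N, time in s.
With the tool pointing down it reaches from about 0.35 to 0.925 m from the base axis. Payload 6.4 kg.
Tool frame: the origin (TCP) lies midway between the tips of the shut fingers; the grasp point (between the pads) lies 19 mm behind it (r.grasp_offset is the z of the grasp point in the tool frame, in m); z points along the fingers, y is the line along which they close (so a half turn about z gives the same grasp; the last joint's range is limited). The gripper opens to 85 mm and grips with 20 to 120 N. Pads are 22 mm wide; open, the fingers measure 114 mm over their backs; the gripper's body (76 mm by 85 mm) begins 54 mm behind the grasp point. The pads swing forward as they close: fully open they stand 13 mm farther back than shut.
Start: joints at [0.977, 0.245, 1.558, -0, 1.339, -0.174], TCP at [0.265, 0.594, 0.231] pointing down, gripper open.
Joint ranges: [-3.13, 3.13], [-1.02, 2.26], [0.13, 2.54], [-0.95, 4.09], [0.21, 2.88], [-2.74, 2.74]. Speed limits (rad/s): [2.57, 2.57, 3.14, 3.14, 3.14, 3.14].

INTERFACE

Orientations are given as a rotation vector (axis times angle).
In Python, from station import r gives the robot as it stands. The module is installed in compiled form; this text tells all that it offers.
- The arm moves only by the shell command python3 -m creep 'ROWS' [OPENING] [FORCE]. ROWS is a JSON object of lists of equal length, an entry for each row: "translation": the shift along the tool's x, y, z scaled (see below), a list of three; "delta_rot": the turn, a rotation vector about the tool's x, y, z scaled (see below), a list of three. In form: {"translation": [[dx, dy, dz], ...], "delta_rot": [[rx, ry, rz], ...]}. A call has exactly 8 rows; each row shifts and turns the commanded pose from where the row before left it, along the tool's axes as they then stand; what a row does not reach is not made up. The controller multiplies each number of a shift by 30 mm and each number of a turn by 5 degrees. A row lasts 1/12 s, in which the tool goes at most 41.7 mm and 7.16 degrees, less where a joint would pass 70% of its speed; a pose out of reach is approached as far as the arm can. A call with a number of a shift or a turn outside -1 to 1 is refused whole. A call with a gripper value outside its range is refused whole. OPENING is the opening, from 0 (shut) to 1 (fully open), set as the call begins (- or left out, the last holds). The fingers move at their own pace and stop on an object; FORCE is the grip in N (left out, the last holds). Time passes only in rows, so rows that do not move let the fingers close, or fill a call up. It gives the time, the measured TCP pose, the force, the opening and the grip force at its end, in the units of the state.
- r.get_state(): the state, without advancing time (a new reading comes with each control period).
- r.capture(name): name is "scene" or "top" or "wrist"; returns a dict with "img" (480x640x3 uint8, red, green, blue), "z_map" (480x640 float32, m along the optical axis (not along the pixel's ray), 0 where there is no reading), "camera_matrix" (3x3 intrinsics, pixels), "R" (3x3) and "t" (3): a world point X has camera coordinates R X + t. Camera axes: x right, y down, z forward; pixel columns grow to the right and rows downward; lengths in m; the calibration is good to about 2 mm. A picture is of the moment at which its call begins.
- r.hand_in(): hands the job in; it is judged then, once.
The state is a dict: "clock": time; "q": joint angles; "joint_velocities": joint speeds; "joint_torque": joint torques, N m; "ee_pos": TCP position; "tcp_rot": TCP orientation; "contact_force": force on the tool from outside, world axes, zero at the start; "moment": the same for the moment, N m; "finger_gap": opening from 0.0 (shut) to 1.0 (fully open); "grip_force": force on a finger pad.
Only numpy, scipy, OpenCV 4.12 (cv2) and the standard library are available. Lean on these libraries where they do the work, as an engineer would, in place of code of your own. Each camera call takes 0.05 s, during which the arm holds its last target. There are 200 camera calls.

TASK

Load the freshly stained baskets into the draining carousel: draw the index pin out of its bore and park it in the side notch of the bracket, then turn the turret to bring an empty slot to the loading gap for each basket waiting on the tray, and hang the basket in it by its collar, behind the stops. When all the waiting baskets hang beside the ones already there, leave a slot square to the gap and put the pin back fully home in the bore so that the turret is locked; leave the other things on the bench alone.

Things in the scene. Friction and masses are not known exactly. Their poses are not given: they have to be found in the camera images.
- carousel: draining carousel (fixed): round stainless tub 256 mm across, wall 128 mm high, level with the turret disc inside. Origin on its axis at bench level, z up, its front (loading gap) along its own -x. The turret disc (radius 116, 8 mm thick, top 128 mm above the bench) has six open slots, the places to hang baskets. A lock bracket stands beside the gap, 30 degrees from it
- gap (a point): middle of the loading gap in the tub wall, 125 mm from the axis along the carousel's -x, at 128 mm height. The wall is cut away 24 degrees to each side (100 mm wide) above a sill 27 mm high; only here can a basket be brought in under the disc. The jaw of the lock bracket begins 35 mm to the side of the gap's centre line (top 146 mm high)
- knob (a point): middle of the round black fluted turning knob on the carousel's axis, 38 mm across, from 150 to 185 mm above the bench; this point is 170 mm above the bench. It turns the turret with light friction (0.06 N m), which stays where it is left; there are no detents
- turret (a joint): angle t of the turret (rad), counterclockwise from above, 0 at the start, no end stops in use. Slot k lies at 180 deg + 60 deg * k + t in the carousel frame, so it faces the gap when t = -60 deg * k. Index holes, 13 mm wide, 104 mm from the axis, lie midway between slots: one is under the bore when a slot faces the gap squarely (multiples of 60 deg)
- slot0 (a point): seat of slot 0 on the disc's top, 78.5 mm from the axis. Slots are 14 mm wide, open at the rim, closed at this inner end. The stem enters from the rim, the collar passing over two round stops (5 mm high, 100 mm from the axis, 11 mm to each side), and the collar is lowered onto the disc here. A hung basket's origin is 70 mm below this point (58 mm above the bench)
- pin: index pin, upright in the bore at the start, locking the turret. Shaft 8 mm across reaching 36 mm below the collar, the last 8 mm tapered to 3 mm; collar 20 mm across, 3 mm thick; black round head 16 mm across from 3 to 34 mm above the collar's underside. Origin on its axis at the collar's underside, z up to the head. 60 g
- bore (a point): mouth of the bore (10.6 mm wide) in the upper face of the bracket plate, 146 mm above the bench, 104 mm from the axis, at 210 degrees in the carousel frame. The plate is 10 mm thick and overhangs the disc by 8 mm of air. With the pin home (collar on the plate, shaft through a hole of the disc) its origin is here
- notch (a point): where the pin parks: point in a U-shaped side notch, 10 mm wide, in the same plate (upper face 146 mm above the bench), outside the tub wall. The notch runs along 300 degrees in the carousel frame; its open end is 15 mm beyond this point, its closed end 7 mm before it. The shaft goes in from the open end or from above; the collar then rests on the plate, pin origin here
- tray: white plastic drip tray on which the waiting baskets stand, 148 x 282 mm, rim 30 mm high, floor 3 mm above the bench (fixed); origin under its centre, long side along its y
- basket1: waiting basket (two or three of basket1..3 are there), wire cage on a stem, 107 mm tall, round about z: solid weighted foot 42 mm across, 6 high; cage 36 across, up to 42; stem 8 across; hanging collar 36 across, 4 thick, its underside 70 mm above the origin; grey grip 14 across from 79 to 107 mm. Origin at the centre of its underside, z up the stem. 60 g, most in the foot
- basket2: another waiting basket, the same as basket1 (may be absent)
- basket3: another waiting basket, the same as basket1 (may be absent)
- hung0: basket that hangs in slot 0 at the start, the same as basket1; always there
- hung1: basket that hangs in slot 1 at the start, the same as basket1; one or two of hung1..hung5 are there
- hung2: basket that hangs in slot 2 at the start, the same as basket1; one or two of hung1..hung5 are there
- hung3: basket that hangs in slot 3 at the start, the same as basket1; one or two of hung1..hung5 are there
- hung4: basket that hangs in slot 4 at the start, the same as basket1; one or two of hung1..hung5 are there
- hung5: basket that hangs in slot 5 at the start, the same as basket1; one or two of hung1..hung5 are there
- oil_bottle: bystander: amber bottle 29 x 62 mm between the computer and the analyser. Origin under its middle
- vial_a: bystander: small capped glass vial 23 x 60 mm beside it. Origin under its middle
- mouse: bystander: black computer mouse, 100 x 62 x 40 mm. Origin under its middle
- marker: bystander: marker pen, 122 mm, lying. Origin under its middle
- jar_rack: white carrier 74 x 215 mm with three square stain jars in it (72 mm tall, tops 76 mm above the bench), between tray and carousel (fixed); origin under its centre, long side along its y. Behind it stands the analyser, 355 mm tall, its front 555 mm ahead of the robot's axis, from y = -0.11 to 0.18; behind the tray the computer and its screen begin 600 mm ahead

How it is judged:
By the outcome, as a careful person would: the job done as asked, in the order asked, and still so for the second after the job is handed in, with the robot touching nothing.
Of hung1, hung2, hung3, hung4, hung5 only 1 to 2 are there at a start; the rules pass over those that are not, and their reading is None.
Of basket1, basket2, basket3 only 2 to 3 are there at a start; the rules pass over those that are not, and their reading is None.
At some moment in a run one of basket1, basket2, basket3 may be knocked a few centimetres aside while the robot is not near it.
It also fails if it takes over 210 s, if anything falls off the work surface, if the arm or the gripper's body presses on something with over 40 N, if the wrist force passes 120 N, or if a joint passes its speed limit or range.

## Working session

There is one attempt and no reset: what is moved stays moved. The work goes in short steps, Python scripts to look and compute and a shell command to move; the robot and the scene stay as the last step left them, time stands still between calls to the robot, and variables do not carry over. Pictures are saved under pics/ and viewed, at most 19 in all, crops included, and the job is handed in when it is done.

```bash
ls; mkdir -p pics
python3 - <<'E'
from station import r
import cv2,numpy as np
s=r.get_state();print({k:np.round(v,3).tolist() for k,v in s.items()}, r.grasp_offset)
for n in("scene","top","wrist"):
    c=r.capture(n);np.savez(n+".npz",**c);cv2.imwrite(f"pics/{n}0.png",c["img"][:,:,::-1]);print(n,np.round(-c["R"].T@c["t"],3),np.round(c["R"],2).tolist(),c["camera_matrix"][0,0])
E
```

```text
pics
{'clock': 0.0, 'q': [0.977, 0.246, 1.559, 0.0, 1.339, -0.174], 'joint_velocities': [0.001, 0.0, -0.002, -0.002, 0.001, -0.0], 'joint_torque': [0.002, -42.952, -32.612, -0.0, 0.005, -0.0], 'ee_pos': [0.265, 0.593, 0.23], 'tcp_rot': [-0.654, -3.072, 0.003], 'contact_force': [0.003, -0.64, -0.75], 'moment': [0.006, 0.04, 0.007], 'grip_force': 0.0, 'finger_gap': 0.998} -0.0187
scene [-0.187 -0.481  0.931] [[0.62, -0.79, -0.0], [-0.5, -0.39, -0.78], [0.61, 0.48, -0.63]] 454.6489262962665
top [0.317 0.132 1.827] [[0.01, -1.0, -0.02], [-0.99, -0.0, -0.15], [0.15, 0.02, -0.99]] 537.5624174766278
wrist [0.205 0.619 0.372] [[0.41, 0.91, -0.0], [0.88, -0.39, 0.26], [0.24, -0.11, -0.97]] 344.83104420244047
```

View pics/top0.png

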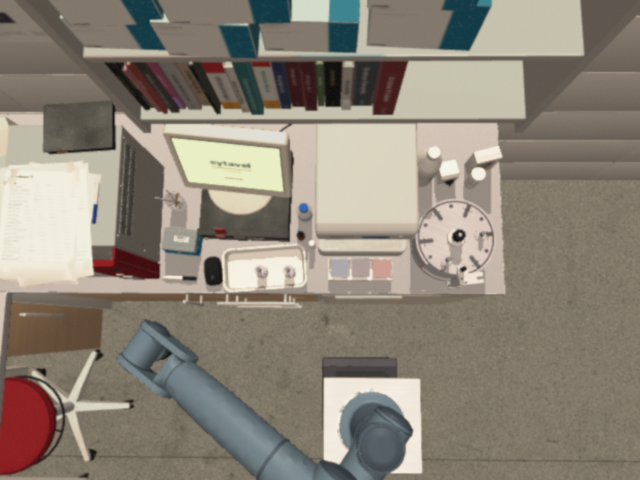

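View pics/scene0.png

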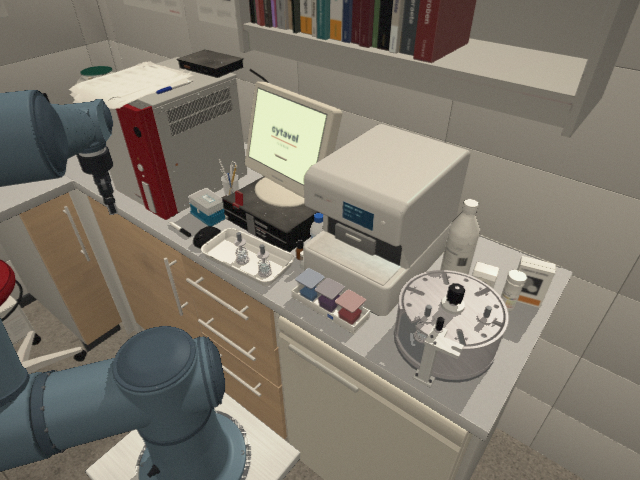

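```bash
cat > h.py <<'E'
import numpy as np,cv2
from station import r
def load(n): return dict(np.load(n+".npz"))
def snap(n,f=None):
    c=r.capture(n)
    if f: cv2.imwrite(f"pics/{f}.png",c["img"][:,:,::-1])
    return c
def pts(c):
    K=c["camera_matrix"];z=c["z_map"];v,u=np.mgrid[:480,:640]
    P=np.stack([(u-K[0,2])/K[0,0]*z,(v-K[1,2])/K[1,1]*z,z],-1)
    W=(P-c["t"])@c["R"]; W[z==0]=np.nan
    return W
def onplane(c,u,v,h):
    K=c["camera_matrix"];d=np.array([(u-K[0,2])/K[0,0],(v-K[1,2])/K[1,1],1.])@c["R"]
    o=-c["R"].T@c["t"]; return o+d*(h-o[2])/d[2]
def px(c,X):
    p=c["camera_matrix"]@(c["R"]@np.asarray(X)+c["t"]); return p[:2]/p[2]
E
python3 - <<'E'
from h import *
c=load("top");W=pts(c)
for u,v in [(455,239),(458,236),(262,271),(290,271),(460,270),(440,215)]: print(u,v,W[v,u].round(3))
a=cv2.resize(c["img"][190:300,400:510],None,fx=5.4,fy=5.4,interpolation=2)
cv2.imwrite("pics/z1.png",a[:,:,::-1])
d=load("scene");b=cv2.resize(d["img"][260:390,380:520],None,fx=4,fy=4,interpolation=2)
e=np.zeros((600,0,3),np.uint8)
cv2.imwrite("pics/z2.png",b[:,:,::-1])
# rim circle: points near z=.128
m=(abs(W[...,2]-.128)<.006)&(W[...,1]<-.1)&(W[...,1]>-.5)&(W[...,0]<.75)
p=W[m][:,:2];print(len(p),p.min(0),p.max(0),cv2.minEnclosingCircle(p.astype(np.float32)))
E
```

```text
455 239 [ 0.585 -0.246  0.184]
458 236 [ 0.594 -0.255  0.187]
262 271 [0.494 0.361 0.083]
290 271 [0.495 0.271 0.069]
460 270 [ 0.493 -0.267  0.15 ]
440 215 [ 0.672 -0.213  0.129]
3271 [ 0.45090209 -0.38745057] [ 0.72563704 -0.10409418] ((0.5930388569831848, -0.2473514974117279), 0.14336863160133362)
```

View pics/z1.png

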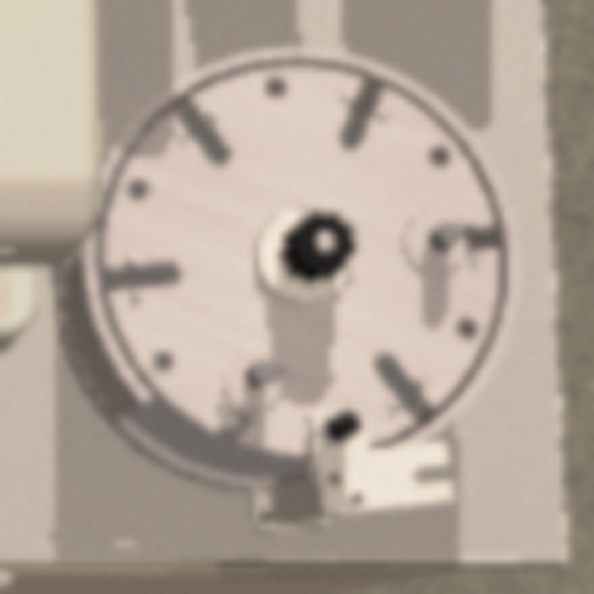

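View pics/z2.png

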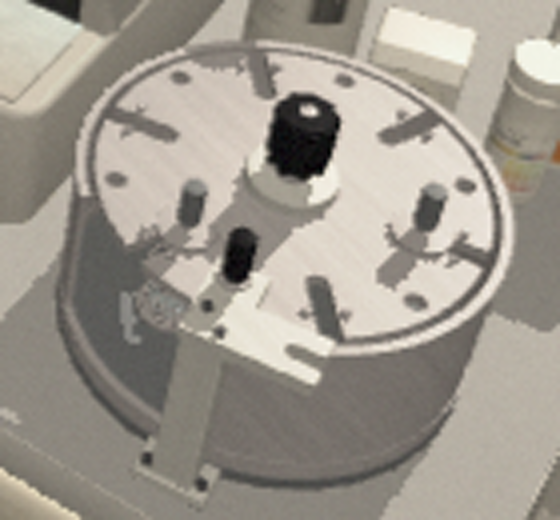

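```bash
cat >> h.py <<'E'
from scipy.spatial.transform import Rotation as Rn
def go(target,yaw=None):
    """print tool-frame shift in 30 mm units and turn in 5deg units; yaw = world angle (deg) of tool y, mod 180"""
    s=r.get_state();R=Rn.from_rotvec(s["tcp_rot"]).as_matrix()
    d=np.asarray(target)-s["ee_pos"]
    y=np.degrees(np.arctan2(R[1,1],R[0,1]))
    print("at",np.round(s["ee_pos"],4),"yawY %.2f tilt"%y,R[:2,2].round(4),"F",np.round(s["contact_force"],1),"gap %.3f grip %.1f t %.1f"%(s["finger_gap"],s["grip_force"],s["clock"]),"q6 %.2f"%s["q"][5])
    print("shift units",(R.T@d/.03).round(3),"turn for yaw: rz units", None if yaw is None else round(-(((yaw-y)+90)%180-90)/5,3))
E
python3 - <<'E'
from h import *
go([.42,.2,.33],0)
c=load("wrist");s=r.get_state();R=Rn.from_rotvec(s["tcp_rot"]).as_matrix();print(R.round(3).tolist());print("cam in tool",(R.T@(-c["R"].T@c["t"]-s["ee_pos"])).round(4))
# rough carousel angles from top
c=load("top")
def P(u,v,h): return onplane(c,400+u/5.4,190+v/5.4,h)[:2]
C=P(317,247,.187);print("C",C)
g=P(258,373,.165)-C;p=P(343,426,.180)-C;n=P(440,472,.146)-C
for k,q in dict(g=g,p=p,n=n).items():print(k,q.round(4),np.hypot(*q),np.degrees(np.arctan2(q[1],q[0])))
E
```

```text
at [0.2647 0.5932 0.2304] yawY 65.95 tilt [-0.0009 -0.0013] F [-0.1  0.2 -0.4] gap 0.999 grip 0.0 t 0.1 q6 -0.17
shift units [-10.069  -9.864  -3.307] turn for yaw: rz units 13.19
[[-0.913, 0.408, -0.001], [0.408, 0.913, -0.001], [0.0, -0.002, -1.0]]
cam in tool [ 0.0647 -0.0005 -0.1417]
C [ 0.59458231 -0.2572283 ]
g [-0.0698  0.0308] 0.07626881901152413 156.14769968599853
p [-0.1018 -0.0131] 0.10259131613558557 -172.66644698614158
n [-0.1246 -0.0763] 0.14609667341088656 -148.527263805328
```

```bash
A='{"translation":[[-0.63,-0.617,-0.25],[-0.63,-0.617,-0.25],[-0.63,-0.617,-0.25],[-0.63,-0.617,-0.25],[-0.63,-0.617,-0.25],[-0.63,-0.617,-0.25],[-0.63,-0.617,-0.25],[-0.63,-0.617,-0.25]],"delta_rot":[[0,0,0],[0,0,0],[0,0,0],[0,0,0],[0,0,0],[0,0,0],[0,0,0],[0,0,0]]}' ; echo skip
python3 -m creep '{"translation":[[-0.63,-0.617,-0.25],[-0.63,-0.617,-0.25],[-0.63,-0.617,-0.25],[-0.63,-0.617,-0.25],[-0.63,-0.617,-0.25],[-0.63,-0.617,-0.25],[-0.63,-0.617,-0.25],[-0.63,-0.617,-0.25]],"delta_rot":[[0,0,0],[0,0,0],[0,0,0],[0,0,0],[0,0,0],[0,0,0],[0,0,0],[0,0,0]]}' 0.5
python3 -m creep '{"translation":[[-0.63,-0.617,-0.25],[-0.63,-0.617,-0.25],[-0.63,-0.617,-0.25],[-0.63,-0.617,-0.25],[-0.63,-0.617,-0.25],[-0.63,-0.617,-0.25],[-0.63,-0.617,-0.25],[-0.63,-0.617,-0.25]],"delta_rot":[[0,0,0],[0,0,0],[0,0,0],[0,0,0],[0,0,0],[0,0,0],[0,0,0],[0,0,0]]}'
python3 -m creep '{"translation":[[0,0,0],[0,0,0],[0,0,0],[0,0,0],[0,0,0],[0,0,0],[0,0,0],[0,0,0]],"delta_rot":[[0,0,1],[0,0,1],[0,0,1],[0,0,1],[0,0,1],[0,0,1],[0,0,1],[0,0,1]]}'
python3 -m creep '{"translation":[[0,0,0],[0,0,0],[0,0,0],[0,0,0],[0,0,0],[0,0,0],[0,0,0],[0,0,0]],"delta_rot":[[0,0,1],[0,0,1],[0,0,1],[0,0,1],[0,0,1],[0,0,1],[0,0,1],[0,0,1]]}'
python3 -m creep '{"translation":[[0,0,0],[0,0,0],[0,0,0],[0,0,0],[0,0,0],[0,0,0],[0,0,0],[0,0,0]],"delta_rot":[[0,0,1],[0,0,0.8],[0,0,0],[0,0,0],[0,0,0],[0,0,0],[0,0,0],[0,0,0]]}'
python3 -c "
from h import *
go([.52,-.22,.32],157)"
```

```text
skip
clock: 0.82
ee_pos: [0.3427, 0.3954, 0.2913]
tcp_rot: [-0.654, -3.072, 0.001]
contact_force: [0.5, -0.1, 0.4]
finger_gap: 0.498
grip_force: 0.0
clock: 1.48
ee_pos: [0.4204, 0.1986, 0.3515]
tcp_rot: [-0.654, -3.073, 0.0]
contact_force: [1.0, -0.2, 0.4]
finger_gap: 0.499
grip_force: 0.0
clock: 2.15
ee_pos: [0.4202, 0.1998, 0.3509]
tcp_rot: [-1.672, -2.659, 0.001]
contact_force: [-0.7, -0.0, 0.4]
finger_gap: 0.501
grip_force: 0.0
clock: 2.82
ee_pos: [0.4202, 0.1998, 0.351]
tcp_rot: [-2.48, -1.927, 0.001]
contact_force: [-0.2, -0.5, -0.3]
finger_gap: 0.497
grip_force: 0.0
clock: 3.48
ee_pos: [0.4204, 0.1999, 0.3513]
tcp_rot: [2.62, 1.733, -0.0]
contact_force: [0.8, 0.4, -0.1]
finger_gap: 0.496
grip_force: 0.0
at [0.4204 0.1999 0.3513] yawY -23.03 tilt [-0. -0.] F [ 0.8  0.4 -0.1] gap 0.496 grip 0.0 t 3.5 q6 0.60
shift units [-11.581   8.532   1.043] turn for yaw: rz units -0.006
```

```bash
python3 -m creep '{"translation":[[-0.7,0.5,-0.5],[-0.7,0.5,-0.5],[-0.75,0.5,0],[-0.75,0.5,0],[-0.75,0.5,0],[-0.75,0.5,0],[-0.75,0.5,0],[-0.75,0.5,0]],"delta_rot":[[0,0,0],[0,0,0],[0,0,0],[0,0,0],[0,0,0],[0,0,0],[0,0,0],[0,0,0]]}'
python3 -m creep '{"translation":[[-0.75,0.5,0],[-0.75,0.5,0],[-0.75,0.5,0],[-0.75,0.5,0],[-0.75,0.6,0.5],[-0.75,0.6,0.5],[-0.75,0.6,0.5],[-0.43,0.7,0.5]],"delta_rot":[[0,0,0],[0,0,0],[0,0,0],[0,0,0],[0,0,0],[0,0,0],[0,0,0],[0,0,0]]}'
python3 -m creep '{"translation":[[0,0,0],[0,0,0],[0,0,0],[0,0,0],[0,0,0],[0,0,0],[0,0,0],[0,0,0]],"delta_rot":[[0,0,0],[0,0,0],[0,0,0],[0,0,0],[0,0,0],[0,0,0],[0,0,0],[0,0,0]]}'
python3 -c "
from h import *
go([.52,-.22,.32],157)
c=snap('wrist','w1');np.savez('w1.npz',**c)"
```

```text
clock: 4.15
ee_pos: [0.4615, -0.0113, 0.3814]
tcp_rot: [2.62, 1.733, 0.0]
contact_force: [0.7, 0.3, 0.8]
finger_gap: 0.498
grip_force: 0.0
clock: 4.82
ee_pos: [0.5187, -0.2219, 0.3207]
tcp_rot: [2.621, 1.731, -0.001]
contact_force: [-0.2, -0.4, -0.1]
finger_gap: 0.498
grip_force: 0.0
clock: 5.48
ee_pos: [0.519, -0.2193, 0.3218]
tcp_rot: [2.619, 1.733, 0.001]
contact_force: [-0.6, -0.0, -0.3]
finger_gap: 0.502
grip_force: 0.0
at [ 0.519  -0.2193  0.3218] yawY -23.02 tilt [ 0.0007 -0.0005] F [-0.6 -0.  -0.3] gap 0.502 grip 0.0 t 5.5 q6 -0.20
shift units [-0.008  0.04   0.06 ] turn for yaw: rz units -0.005
```

View pics/w1.png

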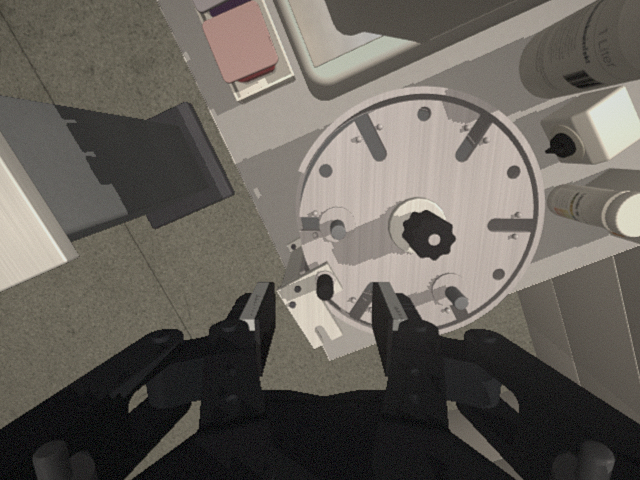

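```bash
cat >> h.py <<'E'
from scipy.optimize import least_squares
def blob(g,u,v,w=9,dark=True):
    p=g[v-w:v+w+1,u-w:u+w+1].astype(float);b=np.median(p);m=(b-p) if dark else p-b
    m=np.clip(m-.35*m.max(),0,None);V,U=np.mgrid[v-w:v+w+1,u-w:u+w+1]
    return (m*U).sum()/m.sum(),(m*V).sum()/m.sum()
E
python3 - <<'E'
from h import *
c=load("w1");g=cv2.cvtColor(c["img"],cv2.COLOR_RGB2GRAY)
H=[onplane(c,*blob(g,u,v),.128)[:2] for u,v in[(326,171),(424,114),(513,172),(499,274)]]
th0=np.radians(157)
# holes: angles gap -30 (first, cw of gap), then further cw by 60
ang=[-30,-90,-150,-210]
f=lambda p:np.concatenate([np.array([p[0]+.104*np.cos(p[2]+np.radians(a)),p[1]+.104*np.sin(p[2]+np.radians(a))])-h for a,h in zip(ang,H)])
s=least_squares(f,[.594,-.25,th0]);print(s.x[:2].round(4),np.degrees(s.x[2]),(s.fun*1e3).round(1))
C=s.x[:2];th=s.x[2]
P=lambda rad,a:C+rad*np.array([np.cos(th+np.radians(a)),np.sin(th+np.radians(a))])
print("bore",P(.104,30).round(4),"gap",P(.125,0).round(4),"seat",P(.0785,0).round(4))
print("knob top",onplane(c,434,239,.185)[:2].round(4))
W=pts(c)
for a in[(324,280),(325,287),(325,295),(320,335),(317,330)]:print(a,W[a[1],a[0]].round(4))
# rim circle check with depth: knob
m=(abs(W[...,2]-.180)<.008)&(np.hypot(W[...,0]-C[0],W[...,1]-C[1])<.03);print("knob pts",W[m].mean(0))
m=(W[...,2]>.165)&(W[...,2]<.19)&(np.hypot(*(np.moveaxis(W[...,:2],-1,0)-P(.104,30)[:,None,None]))<.02);print("pin pts",W[m].mean(0),W[m].max(0),W[m].min(0),m.sum())
a=cv2.resize(c["img"][230:370,260:390],None,fx=4.2,fy=4.2,interpolation=2);cv2.imwrite("pics/z3.png",a[:,:,::-1])
E
```

```text
[ 0.6012 -0.262 ] 156.67743983004502 [ 0.  -0.2 -0.2 -0.1  0.4 -0.3 -0.3  0.6]
bore [ 0.4979 -0.2741] gap [ 0.4865 -0.2125] seat [ 0.5292 -0.2309]
knob top [ 0.6018 -0.2626]
(324, 280) [ 0.5004 -0.2667  0.1675]
(325, 287) [ 0.5004 -0.2688  0.1796]
(325, 295) [ 0.4974 -0.2759  0.1792]
(320, 335) [ 0.4675 -0.3339  0.1356]
(317, 330) [ 0.4669 -0.3271  0.1358]
knob pts [ 0.60016238 -0.26002012  0.18489551]
pin pts [ 0.49878546 -0.27235994  0.17683521] [ 0.5057699  -0.2663553   0.18058871] [ 0.49009706 -0.28213439  0.16506221] 309
```

View pics/z3.png

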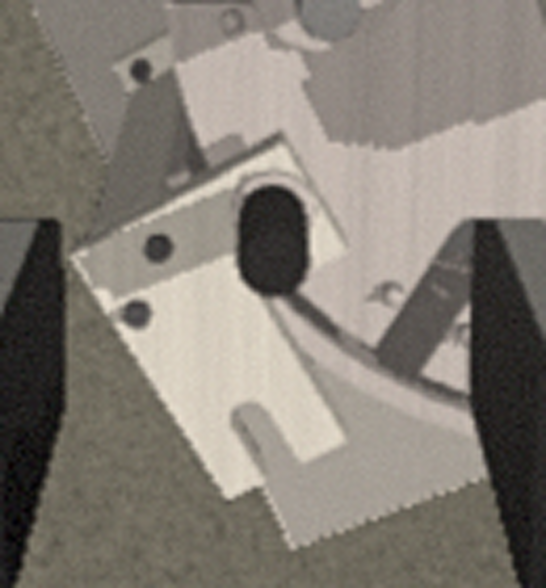

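```bash
cat > geo.py <<'E'
from h import *
C=np.array([.6012,-.262]);th=np.radians(156.68)
P=lambda rad,a:C+rad*np.array([np.cos(th+np.radians(a)),np.sin(th+np.radians(a))])
bore,gap,seat=P(.104,30),P(.125,0),P(.0785,0)
E
python3 - <<'E'
from geo import *
c=load("w1");q=lambda u,v:onplane(c,260+u/4.2,230+v/4.2,.146)[:2]
a,b,e=q(263,487),q(303,462),q(248,403);n=th+np.radians(120);d=np.array([np.cos(n),np.sin(n)]);x=np.array([-d[1],d[0]])
for p in(a,b,e,q(233,420),q(262,408),(q(207,499)),q(345,440),q(283,133),q(70,255),q(345,245)):print(((p-bore)@d*1e3).round(1),((p-bore)@x*1e3).round(1))
go([*bore,.152],156.7)
E
```

```text
63.0 -38.0
61.8 -26.1
41.2 -29.8
43.4 -35.3
44.1 -27.5
59.0 -51.7
61.6 -14.2
-14.6 11.5
-13.1 -47.1
16.8 10.5
at [ 0.519  -0.2194  0.3216] yawY -23.03 tilt [ 0.0004 -0.0003] F [ 0.3 -0.5 -0.6] gap 0.501 grip 0.0 t 5.5 q6 -0.20
shift units [-1.953  0.064  5.654] turn for yaw: rz units 0.054
```

```bash
python3 - <<'E'
from geo import *
c=load("w1");g=cv2.cvtColor(c["img"],cv2.COLOR_RGB2GRAY).astype(np.float32)
n=th+np.radians(120);d=np.array([np.cos(n),np.sin(n)]);x=np.array([-d[1],d[0]])
S=np.arange(36,66,1.);T=np.arange(-46,-18,.25)
M=np.array([[px(c,[*(bore+s/1e3*d+t/1e3*x),.146]) for t in T] for s in S],np.float32)
I=cv2.remap(g,M[...,0],M[...,1],1)
for s,row in zip(S,I):
    if s%2==0:
        k=row<175  # dark
        print(int(s),row[::8].astype(int), T[k].min() if k.any() else None,T[k].max() if k.any() else None)
E
python3 -m creep '{"translation":[[-0.39,0.013,0],[-0.39,0.013,0],[-0.39,0.013,0.2],[-0.39,0.013,0.4],[-0.39,0.012,0.7],[0,0,0.7],[0,0,0.7],[0,0,0.5]],"delta_rot":[[0,0,0.05],[0,0,0],[0,0,0],[0,0,0],[0,0,0],[0,0,0],[0,0,0],[0,0,0]]}'
python3 -m creep '{"translation":[[0,0,0],[0,0,0],[0,0,0],[0,0,0],[0,0,0],[0,0,0],[0,0,0],[0,0,0]],"delta_rot":[[0,0,0],[0,0,0],[0,0,0],[0,0,0],[0,0,0],[0,0,0],[0,0,0],[0,0,0]]}'
python3 -c "
from geo import *
go([*bore,.152],156.7)
c=snap('wrist','w2');np.savez('w2.npz',**c)"
```

```text
36 [215 209 207 204 205 204 209 206 210 208 207 207 212 207] None None
38 [210 210 205 207 207 203 206 209 210 207 207 212 204 206] None None
40 [213 209 204 206 202 205 178 177 187 200 211 210 207 207] -32.75 -32.75
42 [209 205 204 207 207 182 137 157 157 170 210 207 207 207] -35.75 -28.0
44 [212 205 208 203 202 148 135 159 160 159 204 206 207 207] -36.75 -27.5
46 [207 206 204 203 207 153 123 161 159 159 204 205 208 205] -36.5 -27.25
48 [208 204 201 206 206 152 135 160 162 161 204 207 207 204] -36.5 -27.5
50 [209 203 203 208 210 152 131 161 159 159 200 208 204 203] -36.5 -27.25
52 [206 203 207 208 206 148 125 160 157 159 202 207 204 203] -36.5 -27.25
54 [205 203 207 210 203 146 147 160 157 162 207 205 203 206] -36.75 -27.5
56 [205 207 212 210 203 149 151 158 160 160 200 203 205 207] -36.75 -27.25
58 [207 208 214 207 206 149 156 158 158 163 204 205 206 209] -36.75 -27.5
60 [205 206 202 201 204 161 160 159 157 161 197 206 209 211] -36.5 -27.25
62 [119 120 109 107 168 159 159 159 160 158 167 168 169 170] -46.0 -18.25
64 [112 107 101 106 175 159 160 158 158 157 157 158 157 157] -46.0 -18.25
clock: 6.2
ee_pos: [0.4959, -0.2747, 0.2216]
tcp_rot: [-2.622, -1.723, 0.002]
contact_force: [-0.7, 0.1, -0.5]
finger_gap: 0.499
grip_force: 0.0
clock: 6.87
ee_pos: [0.4978, -0.2742, 0.2257]
tcp_rot: [2.624, 1.727, 0.0]
contact_force: [0.4, -0.1, 0.2]
finger_gap: 0.504
grip_force: 0.0
at [ 0.4978 -0.2742  0.2257] yawY -23.29 tilt [ 0.0005 -0.0004] F [ 0.4 -0.1  0.2] gap 0.504 grip 0.0 t 6.9 q6 -0.30
shift units [5.000e-03 1.000e-03 2.456e+00] turn for yaw: rz units 0.002
```

View pics/w2.png

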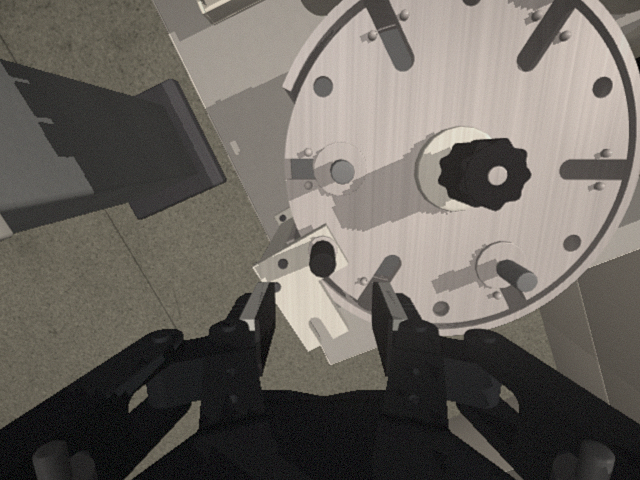

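```bash
python3 -m creep '{"translation":[[0,0,0.4],[0,0,0.4],[0,0,0.4],[0,0,0.4],[0,0,0.4],[0,0,0.3],[0,0,0.15],[0,0,0]],"delta_rot":[[0,0,0],[0,0,0],[0,0,0],[0,0,0],[0,0,0],[0,0,0],[0,0,0],[0,0,0]]}'
python3 -m creep '{"translation":[[0,0,0],[0,0,0],[0,0,0],[0,0,0],[0,0,0],[0,0,0],[0,0,0],[0,0,0]],"delta_rot":[[0,0,0],[0,0,0],[0,0,0],[0,0,0],[0,0,0],[0,0,0],[0,0,0],[0,0,0]]}' 0 30
python3 -m creep '{"translation":[[0,0,0],[0,0,0],[0,0,0],[0,0,0],[0,0,0],[0,0,0],[0,0,0],[0,0,0]],"delta_rot":[[0,0,0],[0,0,0],[0,0,0],[0,0,0],[0,0,0],[0,0,0],[0,0,0],[0,0,0]]}'
python3 -c "
from geo import *
go([*bore,.152],156.7)"
```

```text
clock: 7.58
ee_pos: [0.4969, -0.2736, 0.15]
tcp_rot: [-2.622, -1.726, 0.001]
contact_force: [0.5, 0.2, -0.4]
finger_gap: 0.502
grip_force: 0.0
clock: 8.25
ee_pos: [0.4982, -0.2745, 0.1527]
tcp_rot: [2.623, 1.726, 0.001]
contact_force: [0.9, -0.5, 5.2]
finger_gap: 0.173
grip_force: 29.7
clock: 8.92
ee_pos: [0.4981, -0.2746, 0.1527]
tcp_rot: [2.623, 1.726, 0.001]
contact_force: [0.0, -0.0, 5.3]
finger_gap: 0.173
grip_force: 29.7
at [ 0.4981 -0.2746  0.1527] yawY -23.30 tilt [ 0.0013 -0.0011] F [ 0.  -0.   5.3] gap 0.173 grip 29.7 t 8.9 q6 -0.30
shift units [ 0.012 -0.014  0.024] turn for yaw: rz units -0.001
```

```bash
python3 -m creep '{"translation":[[0,0,-0.1],[0,0,-0.2],[0,0,-0.3],[0,0,-0.3],[0,0,-0.3],[0,0,-0.3],[0,0,-0.2],[0,0,-0.1]],"delta_rot":[[0,0,0],[0,0,0],[0,0,0],[0,0,0],[0,0,0],[0,0,0],[0,0,0],[0,0,0]]}'
python3 -c "
from geo import *
n=th+np.radians(120);d=np.array([np.cos(n),np.sin(n)]);x=np.array([-d[1],d[0]])
go([*(np.array([.4981,-.2746])+.047*d-.032*x),.21],156.7)
c=snap('scene','s2')
cv2.imwrite('pics/s2c.png',cv2.resize(c['img'][260:390,380:520],None,fx=4,fy=4,interpolation=2)[:,:,::-1])"
```

```text
clock: 9.58
ee_pos: [0.4981, -0.2745, 0.2075]
tcp_rot: [2.622, 1.726, 0.001]
contact_force: [0.4, 0.4, -1.0]
finger_gap: 0.175
grip_force: 29.5
at [ 0.4981 -0.2745  0.2075] yawY -23.30 tilt [ 0.0017 -0.0015] F [ 0.4  0.4 -1. ] gap 0.175 grip 29.5 t 9.6 q6 -0.30
shift units [-1.893 -0.141 -0.082] turn for yaw: rz units 0.001
```

View pics/s2c.png

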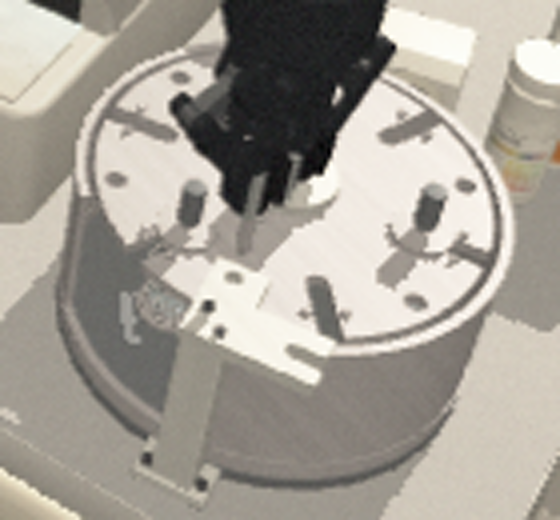

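```bash
python3 -m creep '{"translation":[[-0.3,-0.023,0],[-0.5,-0.038,0],[-0.5,-0.038,0],[-0.4,-0.028,0],[-0.193,-0.014,0],[0,0,0],[0,0,0],[0,0,0]],"delta_rot":[[0,0,0],[0,0,0],[0,0,0],[0,0,0],[0,0,0],[0,0,0],[0,0,0],[0,0,0]]}'
python3 -m creep '{"translation":[[0,0,0.2],[0,0,0.2],[0,0,0.2],[0,0,0.1],[0,0,0.1],[0,0,0],[0,0,0],[0,0,0]],"delta_rot":[[0,0,0],[0,0,0],[0,0,0],[0,0,0],[0,0,0],[0,0,0],[0,0,0],[0,0,0]]}'
python3 -c "
from geo import *
n=th+np.radians(120);d=np.array([np.cos(n),np.sin(n)]);x=np.array([-d[1],d[0]])
go([*(np.array([.4981,-.2746])+.047*d-.032*x),.1527],156.7)
c=snap('scene','s3')
cv2.imwrite('pics/s3c.png',cv2.resize(c['img'][260:390,380:520],None,fx=4,fy=4,interpolation=2)[:,:,::-1])"
```

```text
clock: 10.3
ee_pos: [0.4714, -0.3242, 0.2056]
tcp_rot: [-2.624, -1.727, -0.0]
contact_force: [0.6, 0.3, -0.8]
finger_gap: 0.176
grip_force: 29.5
clock: 10.97
ee_pos: [0.4714, -0.3248, 0.1821]
tcp_rot: [2.624, 1.727, 0.0]
contact_force: [0.4, -0.2, -0.8]
finger_gap: 0.171
grip_force: 29.5
at [ 0.4714 -0.3248  0.1821] yawY -23.30 tilt [ 0.0004 -0.0003] F [ 0.4 -0.2 -0.8] gap 0.171 grip 29.5 t 11.0 q6 -0.39
shift units [-0.003  0.014  0.979] turn for yaw: rz units -0.001
```

View pics/s3c.png

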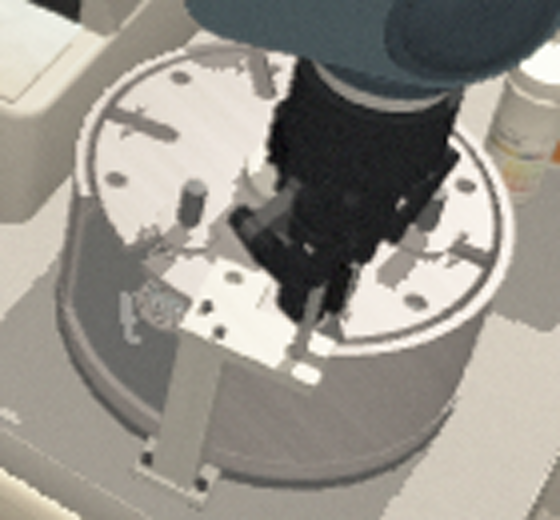

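```bash
python3 -m creep '{"translation":[[0,0,0.2],[0,0,0.2],[0,0,0.2],[0,0,0.2],[0,0,0.1],[0,0,0.07],[0,0,0],[0,0,0]],"delta_rot":[[0,0,0],[0,0,0],[0,0,0],[0,0,0],[0,0,0],[0,0,0],[0,0,0],[0,0,0]]}'
python3 -c "
from geo import *
go([*bore,.1527],156.7)"
```

```text
clock: 11.68
ee_pos: [0.4714, -0.3247, 0.1527]
tcp_rot: [2.624, 1.727, 0.0]
contact_force: [0.7, -0.1, 0.5]
finger_gap: 0.173
grip_force: 29.4
at [ 0.4714 -0.3247  0.1527] yawY -23.30 tilt [ 0.0002 -0.0002] F [ 0.7 -0.1  0.5] gap 0.173 grip 29.4 t 11.7 q6 -0.39
shift units [1.90e+00 1.45e-01 1.00e-03] turn for yaw: rz units -0.001
```

```bash
python3 -m creep '{"translation":[[0,0,0],[0,0,0],[0,0,0],[0,0,0],[0,0,-0.3],[0,0,-0.7],[0,0,-0.9],[0,0,-0.9]],"delta_rot":[[0,0,0],[0,0,0],[0,0,0],[0,0,0],[0,0,0],[0,0,0],[0,0,0],[0,0,0]]}' 0.5
python3 -m creep '{"translation":[[0,0,0],[0,0,0],[0,0,0],[0,0,0],[0,0,0],[0,0,0],[0,0,0],[0,0,0]],"delta_rot":[[0,0,0],[0,0,0],[0,0,0],[0,0,0],[0,0,0],[0,0,0],[0,0,0],[0,0,0]]}' 0.65
python3 -c "
from geo import *
n=th+np.radians(120);d=np.array([np.cos(n),np.sin(n)]);x=np.array([-d[1],d[0]]);N=bore+.047*d-.032*x
go([*C,.156],156.7)
c=snap('wrist','w3');np.savez('w3.npz',**c)
W=pts(c);dist=np.hypot(W[...,0]-N[0],W[...,1]-N[1])
m=(W[...,2]>.153)&(W[...,2]<.19)&(dist<.02);print(N,W[m].mean(0),W[m].max(0),W[m].min(0),m.sum(),px(c,[*N,.18]))
cv2.imwrite('pics/w3c.png',cv2.resize(c['img'][130:400,200:470],None,fx=2,fy=2,interpolation=2)[:,:,::-1])"
```

```text
clock: 12.35
ee_pos: [0.471, -0.3243, 0.2378]
tcp_rot: [-2.623, -1.726, 0.0]
contact_force: [0.5, -1.0, 0.5]
finger_gap: 0.5
grip_force: 0.0
clock: 13.02
ee_pos: [0.4711, -0.3245, 0.2362]
tcp_rot: [-2.624, -1.726, 0.0]
contact_force: [0.3, -0.1, -0.4]
finger_gap: 0.648
grip_force: 0.0
at [ 0.4711 -0.3245  0.2362] yawY -23.31 tilt [-0.0007  0.0007] F [ 0.3 -0.1 -0.4] gap 0.648 grip 0.0 t 13.0 q6 -0.39
shift units [3.627 3.16  2.671] turn for yaw: rz units -0.001
[ 0.47159049 -0.324501  ] [ 0.47290453 -0.32274346  0.17487964] [ 0.47992836 -0.31680204  0.18118565] [ 0.46439188 -0.33288788  0.15339348] 708 [323.17040245 260.1735299 ]
```

View pics/w3c.png

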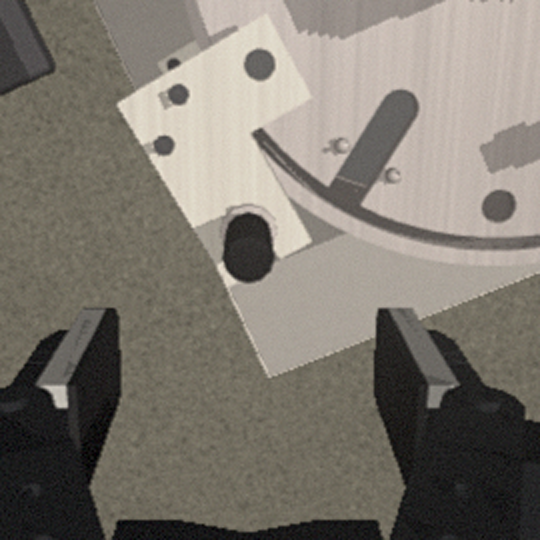

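```bash
python3 -c "
from geo import *
c=load('w3');g=cv2.cvtColor(c['img'],cv2.COLOR_RGB2GRAY);print('bore seen',onplane(c,*blob(g,330,162,11),.146),bore)"
python3 -m creep '{"translation":[[0.3,0.26,0],[0.5,0.44,0],[0.5,0.44,0],[0.5,0.44,0],[0.5,0.44,0],[0.5,0.44,0],[0.5,0.44,0],[0.327,0.26,0]],"delta_rot":[[0,0,0],[0,0,0],[0,0,0],[0,0,0],[0,0,0],[0,0,0],[0,0,0],[0,0,0]]}'
python3 -m creep '{"translation":[[0,0,0.2],[0,0,0.4],[0,0,0.5],[0,0,0.5],[0,0,0.5],[0,0,0.4],[0,0,0.15],[0,0,0]],"delta_rot":[[0,0,0],[0,0,0],[0,0,0],[0,0,0],[0,0,0],[0,0,0],[0,0,0],[0,0,0]]}'
python3 -m creep '{"translation":[[0,0,0],[0,0,0],[0,0,0],[0,0,0],[0,0,0],[0,0,0],[0,0,0],[0,0,0]],"delta_rot":[[0,0,0],[0,0,0],[0,0,0],[0,0,0],[0,0,0],[0,0,0],[0,0,0],[0,0,0]]}' 0 30
python3 -c "
from geo import *
go([*C,.156],156.7)"
```

```text
bore seen [ 0.49768005 -0.27396934  0.146     ] [ 0.49790602 -0.2740977 ]
clock: 13.73
ee_pos: [0.6034, -0.2607, 0.2366]
tcp_rot: [2.623, 1.729, 0.001]
contact_force: [0.9, 0.3, -0.0]
finger_gap: 0.647
grip_force: 0.0
clock: 14.4
ee_pos: [0.6, -0.262, 0.155]
tcp_rot: [-2.622, -1.724, 0.002]
contact_force: [-0.7, -0.2, -0.2]
finger_gap: 0.651
grip_force: 0.0
clock: 15.07
ee_pos: [0.6005, -0.2622, 0.1582]
tcp_rot: [-2.623, -1.726, 0.003]
contact_force: [-5.4, 0.9, 2.5]
finger_gap: 0.431
grip_force: 31.5
at [ 0.6005 -0.2622  0.1582] yawY -23.29 tilt [-0.0024  0.0003] F [-5.4  0.9  2.5] gap 0.431 grip 31.5 t 15.1 q6 -0.18
shift units [0.014 0.02  0.072] turn for yaw: rz units 0.001
```

```bash
python3 -m creep '{"translation":[[0,0,0],[0,0,0],[0,0,0],[0,0,0],[0,0,0],[0,0,0],[0,0,0],[0,0,0]],"delta_rot":[[0,0,-0.4],[0,0,-0.8],[0,0,-0.8],[0,0,-0.8],[0,0,-0.8],[0,0,-0.8],[0,0,-0.8],[0,0,-0.8]]}'
python3 -m creep '{"translation":[[0,0,0],[0,0,0],[0,0,0],[0,0,0],[0,0,0],[0,0,0],[0,0,0],[0,0,0]],"delta_rot":[[0,0,-0.8],[0,0,-0.8],[0,0,-0.8],[0,0,-0.8],[0,0,-0.8],[0,0,-0.8],[0,0,-0.8],[0,0,-0.4]]}'
python3 -m creep '{"translation":[[0,0,0],[0,0,0],[0,0,0],[0,0,0],[0,0,0],[0,0,0],[0,0,0],[0,0,0]],"delta_rot":[[0,0,0],[0,0,0],[0,0,0],[0,0,0],[0,0,0],[0,0,0],[0,0,0],[0,0,0]]}'
cat >> geo.py <<'E'
def slots(c,us):
    """turret angle from the index holes seen at pixels us: deg mod 60, relative to t=0"""
    g=cv2.cvtColor(c["img"],cv2.COLOR_RGB2GRAY);o=[]
    for u,v in us:
        p=onplane(c,*blob(g,u,v,7),.128)[:2]-C;o.append(((np.degrees(np.arctan2(p[1],p[0])-th)-30+30)%60-30,np.hypot(*p)))
    return np.round(o,4).tolist()
E
python3 -c "
from geo import *
go([*C,.156],216.7)
c=snap('wrist','w4');np.savez('w4.npz',**c)"
```

```text
clock: 15.73
ee_pos: [0.6007, -0.2622, 0.1581]
tcp_rot: [-2.083, -2.35, 0.002]
contact_force: [-4.0, 1.7, 0.8]
finger_gap: 0.435
grip_force: 31.4
clock: 16.4
ee_pos: [0.6009, -0.2621, 0.1582]
tcp_rot: [-1.404, -2.809, 0.001]
contact_force: [-4.4, 1.8, 0.7]
finger_gap: 0.436
grip_force: 31.4
clock: 17.07
ee_pos: [0.6009, -0.2621, 0.1581]
tcp_rot: [-1.41, -2.806, 0.001]
contact_force: [-4.1, 2.6, 2.6]
finger_gap: 0.433
grip_force: 31.6
at [ 0.6009 -0.2621  0.1581] yawY 36.66 tilt [-0.0014 -0.    ] F [-4.1  2.6  2.6] gap 0.433 grip 31.6 t 17.1 q6 -1.22
shift units [-0.002  0.01   0.072] turn for yaw: rz units -0.009
```

View pics/w4.png

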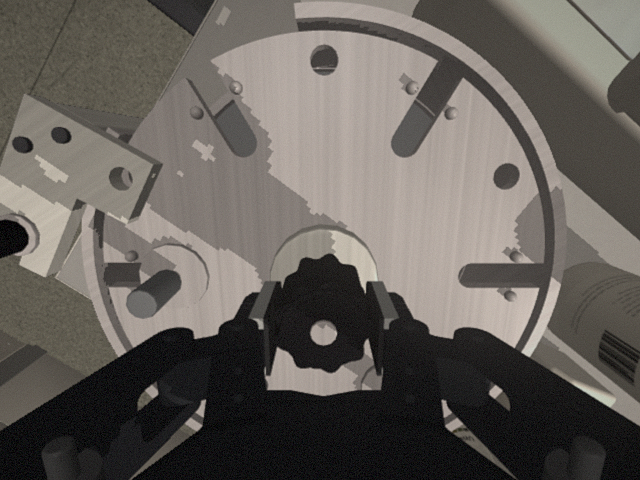

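```bash
python3 -c "
from geo import *
print(slots(load('w4'),[(324,60),(507,176)]))"
python3 -m creep '{"translation":[[0,0,0],[0,0,0],[0,0,0],[0,0,-0.2],[0,0,-0.6],[0,0,-0.9],[0,0,-0.9],[0,0,-0.7]],"delta_rot":[[0,0,0],[0,0,0],[0,0,0],[0,0,0],[0,0,0],[0,0,0],[0,0,0],[0,0,0]]}' 0.65
python3 -m creep '{"translation":[[0,0,0],[0,0,0],[0,0,0],[0,0,0],[0,0,0],[0,0,0],[0,0,0],[0,0,0]],"delta_rot":[[0,0,0.8],[0,0,0.8],[0,0,0.8],[0,0,0.8],[0,0,0.8],[0,0,0.8],[0,0,0.8],[0,0,0.8]]}'
python3 -m creep '{"translation":[[0,-0.8,0],[0,-0.8,0],[0,-0.8,-0.2],[0,-0.8,-0.7],[0,-0.8,-0.8],[0.4,-0.3,-0.8],[0.7,0,-0.7],[0.7,0,-0.4]],"delta_rot":[[0,0,0.8],[0,0,0.8],[0,0,0.8],[0,0,0.8],[0,0,0.8],[0,0,0.8],[0,0,0.6],[0,0,0.2]]}'
python3 -c "
from geo import *
c=snap('wrist');np.savez('w5.npz',**c)
print(slots(c,[tuple(np.round(px(c,[*P(.104,a),.128])).astype(int)) for a in(-30,-90,-150)]))
go([.43,.25,.30],156.7)"
```

```text
[[0.0068, 0.1049], [0.6726, 0.1035]]
clock: 17.78
ee_pos: [0.6021, -0.2626, 0.2593]
tcp_rot: [1.408, 2.805, -0.0]
contact_force: [1.0, 0.5, 0.7]
finger_gap: 0.651
grip_force: 0.0
clock: 18.45
ee_pos: [0.6017, -0.2624, 0.2569]
tcp_rot: [2.132, 2.306, 0.0]
contact_force: [0.5, 0.5, 0.6]
finger_gap: 0.647
grip_force: 0.0
clock: 19.12
ee_pos: [0.4917, -0.2023, 0.3685]
tcp_rot: [2.623, 1.718, 0.004]
contact_force: [1.0, 0.6, 0.6]
finger_gap: 0.649
grip_force: 0.0
[[-0.1413, 0.1052], [-0.0918, 0.1046], [0.2755, 0.1036]]
at [ 0.4937 -0.1996  0.3705] yawY -23.31 tilt [ 0.0089 -0.0031] F [1.4 2.  1.9] gap 0.647 grip 0.0 t 19.2 q6 -0.19
shift units [12.922 -7.899  2.285] turn for yaw: rz units -0.001
```

```bash
python3 -m creep '{"translation":[[0.4,-0.6,0],[0.8,-0.8,0],[0.85,-0.8,0],[0.85,-0.6,0],[0.85,-0.5,0],[0.85,-0.5,0],[0.85,-0.5,0],[0.85,-0.5,0]],"delta_rot":[[0,0,0],[0,0,0],[0,0,0],[0,0,0],[0,0,0],[0,0,0],[0,0,0],[0,0,0]]}'
python3 -m creep '{"translation":[[0.85,-0.5,0],[0.85,-0.5,0],[0.85,-0.4,0],[0.85,-0.4,0.2],[0.85,-0.4,0.4],[0.85,-0.4,0.6],[0.85,-0.4,0.6],[0.6,-0.1,0.4]],"delta_rot":[[0,0,0],[0,0,0],[0,0,0],[0,0,0],[0,0,0],[0,0,0],[0,0,0],[0,0,0]]}'
python3 -m creep '{"translation":[[0,0,0],[0,0,0],[0,0,0],[0,0,0],[0,0,0],[0,0,0],[0,0,0],[0,0,0]],"delta_rot":[[0,0,0],[0,0,0],[0,0,0],[0,0,0],[0,0,0],[0,0,0],[0,0,0],[0,0,0]]}'
python3 -c "
from geo import *
c=snap('wrist','w6');np.savez('w6.npz',**c)
go([.43,.25,.30],156.7)"
```

```text
clock: 19.83
ee_pos: [0.4338, 0.0297, 0.3648]
tcp_rot: [2.624, 1.726, 0.002]
contact_force: [0.6, -1.3, -0.9]
finger_gap: 0.646
grip_force: 0.0
clock: 20.5
ee_pos: [0.4252, 0.2479, 0.297]
tcp_rot: [-2.622, -1.73, 0.001]
contact_force: [-0.3, -0.1, -0.6]
finger_gap: 0.654
grip_force: 0.0
clock: 21.17
ee_pos: [0.4266, 0.2454, 0.2985]
tcp_rot: [2.625, 1.726, 0.001]
contact_force: [0.3, 0.1, -0.6]
finger_gap: 0.648
grip_force: 0.0
at [0.4265 0.2455 0.2984] yawY -23.33 tilt [0.0003 0.0001] F [ 0.2 -0.  -0.1] gap 0.645 grip 0.0 t 21.2 q6 0.70
shift units [ 0.184  0.047 -0.053] turn for yaw: rz units -0.006
```

View pics/w6.png

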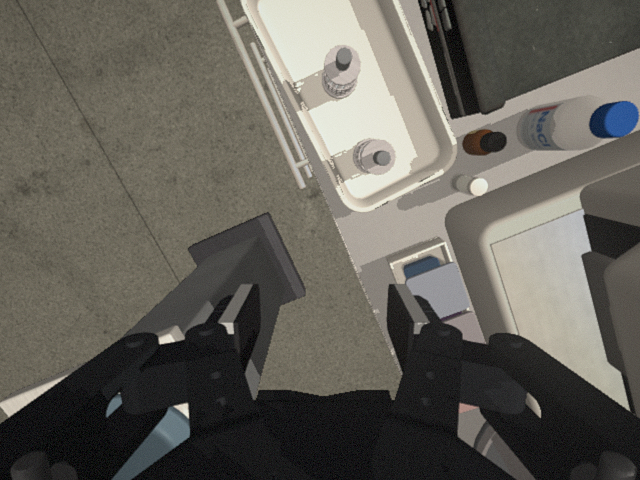

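```bash
cat >> geo.py <<'E'
def basket(c,u,v,h=.110):
    W=pts(c);q=onplane(c,u,v,h);m=(np.hypot(W[...,0]-q[0],W[...,1]-q[1])<.03)&(abs(W[...,2]-h)<.004)
    V,U=np.where(m);(cx,cy),rad=cv2.minEnclosingCircle(np.stack([U,V],1).astype(np.float32))
    e=onplane(c,cx,cy,h);print("basket top",q.round(4),"depth",W[m].mean(0).round(4),m.sum(),"circle",(round(cx,1),round(cy,1),round(rad,1)),e.round(4));return e
E
python3 -c "
from geo import *
c=load('w6')
basket(c,344,56);e=basket(c,381,157)
go([*e[:2],.2],156.7)"
```

```text
basket top [0.5003 0.3695 0.11  ] depth [0.5002 0.3696 0.1091] 218 circle (344.0, 56.4, 8.6) [0.5001 0.3692 0.11  ]
basket top [0.4995 0.2772 0.11  ] depth [0.5012 0.2755 0.1088] 178 circle (383.2, 157.8, 7.5) [0.5011 0.2757 0.11  ]
at [0.4265 0.2455 0.2984] yawY -23.33 tilt [0.0003 0.0001] F [ 0.2 -0.  -0.1] gap 0.645 grip 0.0 t 21.2 q6 0.70
shift units [1.908 1.884 3.281] turn for yaw: rz units -0.006
```

```bash
python3 -m creep '{"translation":[[0.3,0.3,0.3],[0.4,0.4,0.5],[0.4,0.4,0.6],[0.4,0.4,0.6],[0.4,0.384,0.6],[0,0,0.5],[0,0,0.18],[0,0,0]],"delta_rot":[[0,0,0],[0,0,0],[0,0,0],[0,0,0],[0,0,0],[0,0,0],[0,0,0],[0,0,0]]}' 0.5
python3 -c "
from geo import *
go([.5008,.276,.082],156.7)
c=snap('wrist');basket(c,*px(c,[.5008,.276,.110]))"
```

```text
clock: 21.88
ee_pos: [0.4998, 0.2753, 0.1978]
tcp_rot: [-2.623, -1.726, 0.006]
contact_force: [-1.0, 0.5, -0.1]
finger_gap: 0.496
grip_force: 0.0
at [0.4998 0.2753 0.1978] yawY -23.31 tilt [-0.0038 -0.0012] F [-1.   0.5 -0.1] gap 0.496 grip 0.0 t 21.9 q6 0.71
shift units [0.046 0.034 3.86 ] turn for yaw: rz units -0.001
basket top [0.5008 0.276  0.11  ] depth [0.5016 0.2757 0.1088] 300 circle (325.4, 243.7, 9.9) [0.502  0.2761 0.11  ]
```

```bash
python3 -m creep '{"translation":[[0,0,0.3],[0,0,0.6],[0,0,0.6],[0,0,0.6],[0,0,0.6],[0,0,0.6],[0,0,0.4],[0,0,0.15]],"delta_rot":[[0,0,0],[0,0,0],[0,0,0],[0,0,0],[0,0,0],[0,0,0],[0,0,0],[0,0,0]]}'
python3 -m creep '{"translation":[[0,0,0],[0,0,0],[0,0,0],[0,0,0],[0,0,0],[0,0,0],[0,0,0],[0,0,0]],"delta_rot":[[0,0,0],[0,0,0],[0,0,0],[0,0,0],[0,0,0],[0,0,0],[0,0,0],[0,0,0]]}' 0 30
python3 -m creep '{"translation":[[0,0,-0.2],[0,0,-0.6],[0,0,-0.8],[0,0,-0.9],[0,0,-0.9],[0,0,-0.9],[0,0,-0.7],[0,0,-0.2]],"delta_rot":[[0,0,0],[0,0,0],[0,0,0],[0,0,0],[0,0,0],[0,0,0],[0,0,0],[0,0,0]]}'
python3 -c "
from geo import *
g=P(.19,0)
go([*g,.25],156.7)"
```

```text
clock: 22.6
ee_pos: [0.4999, 0.2754, 0.0829]
tcp_rot: [-2.624, -1.727, 0.003]
contact_force: [-0.6, 0.5, 0.1]
finger_gap: 0.498
grip_force: 0.0
clock: 23.27
ee_pos: [0.5018, 0.276, 0.0856]
tcp_rot: [2.624, 1.727, 0.003]
contact_force: [-0.2, -0.4, 5.8]
finger_gap: 0.15
grip_force: 30.8
clock: 23.93
ee_pos: [0.5024, 0.2762, 0.2446]
tcp_rot: [2.623, 1.726, 0.01]
contact_force: [0.6, 0.4, 0.7]
finger_gap: 0.152
grip_force: 30.2
at [0.5024 0.2762 0.2446] yawY -23.30 tilt [0.0062 0.0019] F [0.6 0.4 0.7] gap 0.152 grip 30.2 t 23.9 q6 0.71
shift units [-15.17    3.789  -0.226] turn for yaw: rz units -0.0
```

```bash
python3 -m creep '{"translation":[[-0.3,-0.3,0],[-0.5,-0.3,0],[-0.6,-0.3,0],[-0.7,-0.3,0],[-0.7,0,0],[-0.7,0,0],[-0.7,0,0],[-0.7,0,0]],"delta_rot":[[0,0,0],[0,0,0],[0,0,0],[0,0,0],[0,0,0],[0,0,0],[0,0,0],[0,0,0]]}'
python3 -m creep '{"translation":[[-0.85,0.3,0],[-0.85,0.3,0],[-0.85,0.3,0],[-0.85,0.3,0],[-0.85,0.3,0],[-0.85,0.3,0],[-0.85,0.3,0],[-0.85,0.3,0]],"delta_rot":[[0,0,0],[0,0,0],[0,0,0],[0,0,0],[0,0,0],[0,0,0],[0,0,0],[0,0,0]]}'
python3 -m creep '{"translation":[[-0.8,0.4,0],[-0.8,0.4,0],[-0.7,0.4,0],[-0.6,0.4,0],[-0.4,0.4,0],[-0.17,0.39,0],[0,0.2,0],[0,0,0]],"delta_rot":[[0,0,0],[0,0,0],[0,0,0],[0,0,0],[0,0,0],[0,0,0],[0,0,0],[0,0,0]]}'
python3 -c "
from geo import *
go([*P(.19,0),.070+.0826],156.7)
c=snap('scene','s7')
cv2.imwrite('pics/s7c.png',cv2.resize(c['img'][220:390,350:520],None,fx=3.4,fy=3.4,interpolation=2)[:,:,::-1])"
```

```text
clock: 24.6
ee_pos: [0.4083, 0.154, 0.2388]
tcp_rot: [-2.623, -1.727, 0.004]
contact_force: [0.1, 0.0, -0.5]
finger_gap: 0.153
grip_force: 30.1
clock: 25.27
ee_pos: [0.3941, -0.0619, 0.239]
tcp_rot: [-2.623, -1.726, 0.002]
contact_force: [0.7, 0.2, -0.6]
finger_gap: 0.149
grip_force: 30.1
clock: 25.93
ee_pos: [0.4253, -0.1873, 0.2392]
tcp_rot: [-2.623, -1.725, 0.001]
contact_force: [-0.7, -0.2, -1.0]
finger_gap: 0.145
grip_force: 30.1
at [ 0.4253 -0.1873  0.2392] yawY -23.33 tilt [-0.0017  0.0015] F [-0.7 -0.2 -1. ] gap 0.145 grip 30.1 t 25.9 q6 -0.25
shift units [0.033 0.044 2.885] turn for yaw: rz units -0.006
```

View pics/s7c.png

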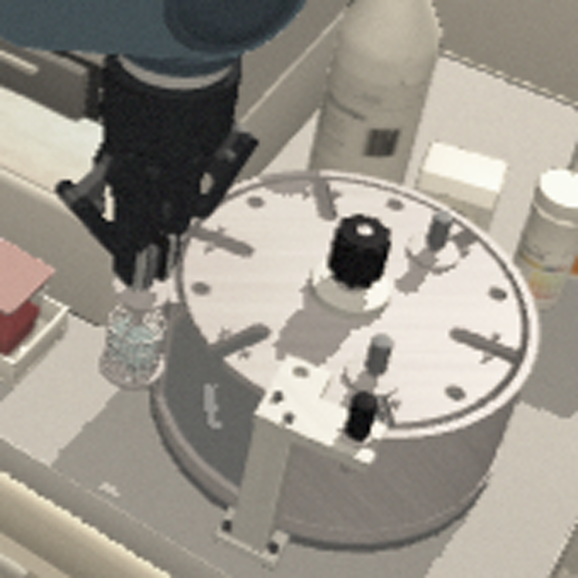

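```bash
python3 -m creep '{"translation":[[0.033,0.044,0.2],[0,0,0.5],[0,0,0.6],[0,0,0.6],[0,0,0.6],[0,0,0.3],[0,0,0.08],[0,0,0]],"delta_rot":[[0,0,0],[0,0,0],[0,0,0],[0,0,0],[0,0,0],[0,0,0],[0,0,0],[0,0,0]]}'
python3 -m creep '{"translation":[[0,0.2,0],[0,0.4,0],[0,0.4,0],[0,0.4,0],[0,0.3,0],[0,0.2,0],[0,0.1,0],[0,0,0]],"delta_rot":[[0,0,0],[0,0,0],[0,0,0],[0,0,0],[0,0,0],[0,0,0],[0,0,0],[0,0,0]]}'
python3 -c "
from geo import *
go([*seat,.1526],156.7)
c=snap('scene','s8')
cv2.imwrite('pics/s8c.png',cv2.resize(c['img'][220:390,350:520],None,fx=3.4,fy=3.4,interpolation=2)[:,:,::-1])"
```

```text
clock: 26.65
ee_pos: [0.4265, -0.1862, 0.1534]
tcp_rot: [-2.623, -1.727, 0.001]
contact_force: [-0.2, -0.0, -1.3]
finger_gap: 0.151
grip_force: 30.1
clock: 27.32
ee_pos: [0.4825, -0.2109, 0.1543]
tcp_rot: [2.624, 1.727, 0.0]
contact_force: [-0.4, -0.1, -1.2]
finger_gap: 0.15
grip_force: 30.1
at [ 0.4825 -0.2109  0.1543] yawY -23.30 tilt [ 0.0005 -0.0004] F [-0.4 -0.1 -1.2] gap 0.150 grip 30.1 t 27.3 q6 -0.22
shift units [0.002 1.69  0.056] turn for yaw: rz units 0.001
```

```bash
python3 -m creep '{"translation":[[0,0.2,0],[0,0.35,0],[0,0.35,0],[0,0.3,0],[0,0.25,0],[0,0.15,0],[0,0.08,0],[0,0,0]],"delta_rot":[[0,0,0],[0,0,0],[0,0,0],[0,0,0],[0,0,0],[0,0,0],[0,0,0],[0,0,0]]}'
python3 -c "
from geo import *
go([*seat,.1406],156.7)
c=snap('scene','s9')
cv2.imwrite('pics/s9c.png',cv2.resize(c['img'][220:390,350:520],None,fx=3.4,fy=3.4,interpolation=2)[:,:,::-1])"
```

```text
clock: 28.03
ee_pos: [0.5285, -0.2306, 0.1538]
tcp_rot: [-2.624, -1.727, 0.0]
contact_force: [-1.0, -0.3, -1.0]
finger_gap: 0.148
grip_force: 30.1
at [ 0.5285 -0.2306  0.1538] yawY -23.30 tilt [-0.0002  0.0001] F [-1.  -0.3 -1. ] gap 0.148 grip 30.1 t 28.0 q6 -0.20
shift units [-0.     0.023  0.441] turn for yaw: rz units 0.0
```

View pics/s9c.png

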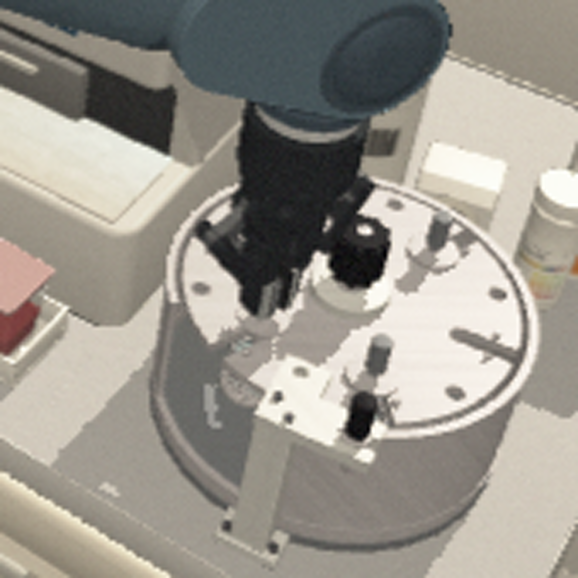

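```bash
python3 -m creep '{"translation":[[0,0.01,0.1],[0,0,0.1],[0,0,0.1],[0,0,0.08],[0,0,0.05],[0,0,0],[0,0,0],[0,0,0]],"delta_rot":[[0,0,0],[0,0,0],[0,0,0],[0,0,0],[0,0,0],[0,0,0],[0,0,0],[0,0,0]]}'
python3 -m creep '{"translation":[[0,0,0],[0,0,0],[0,0,0],[0,0,0],[0,0,0],[0,0,0],[0,0,0],[0,0,0]],"delta_rot":[[0,0,0],[0,0,0],[0,0,0],[0,0,0],[0,0,0],[0,0,0],[0,0,0],[0,0,0]]}' 0.4
python3 -m creep '{"translation":[[0,0,-0.2],[0,0,-0.5],[0,0,-0.7],[0,0,-0.7],[0,0,-0.7],[0,0,-0.5],[0,0,-0.2],[0,0,0]],"delta_rot":[[0,0,0],[0,0,0],[0,0,0],[0,0,0],[0,0,0],[0,0,0],[0,0,0],[0,0,0]]}'
python3 -c "
from geo import *
go([*C,.156],156.7)
c=snap('wrist','w10');basket(c,*px(c,[*seat,.165]),.165);basket(c,*px(c,[*P(.0785,60),.165]),.165);np.savez('w10.npz',**c);print(seat,P(.0785,60))"
```

```text
clock: 28.75
ee_pos: [0.5285, -0.2307, 0.1409]
tcp_rot: [2.624, 1.727, 0.0]
contact_force: [0.9, 0.3, -0.4]
finger_gap: 0.145
grip_force: 30.3
clock: 29.42
ee_pos: [0.5285, -0.2307, 0.141]
tcp_rot: [-2.624, -1.727, 0.0]
contact_force: [-0.3, 0.0, 0.2]
finger_gap: 0.399
grip_force: 0.0
clock: 30.08
ee_pos: [0.5294, -0.2312, 0.2483]
tcp_rot: [2.621, 1.725, 0.002]
contact_force: [-0.1, -1.2, -0.2]
finger_gap: 0.401
grip_force: 0.0
at [ 0.5294 -0.2312  0.2483] yawY -23.30 tilt [ 0.0033 -0.0023] F [-0.1 -1.2 -0.2] gap 0.401 grip 0.0 t 30.1 q6 -0.20
shift units [0.008 2.593 3.086] turn for yaw: rz units -0.0
basket top [ 0.5291 -0.2309  0.165 ] depth [ 0.5296 -0.2294  0.1656] 328 circle (321.2, 245.7, 10.4) [ 0.5295 -0.2295  0.165 ]
basket top [ 0.5382 -0.3089  0.165 ] depth [nan nan nan] 0 circle (0.0, 0.0, 0.0) [ 0.4194 -0.0245  0.165 ]
[ 0.5291128  -0.23092451] [ 0.53824424 -0.3088916 ]geo.py:14: RuntimeWarning: Mean of empty slice.
  e=onplane(c,cx,cy,h);print("basket top",q.round(4),"depth",W[m].mean(0).round(4),m.sum(),"circle",(round(cx,1),round(cy,1),round(rad,1)),e.round(4));return e
  ret = um.true_divide(
```

```bash
python3 -m creep '{"translation":[[0,0.3,0],[0,0.5,0],[0,0.6,0],[0,0.6,0],[0,0.4,0],[0,0.19,0],[0,0,0.2],[0,0,0.3]],"delta_rot":[[0,0,0],[0,0,0],[0,0,0],[0,0,0],[0,0,0],[0,0,0],[0,0,0],[0,0,0]]}' 0.65
python3 -m creep '{"translation":[[0,0,0.4],[0,0,0.5],[0,0,0.5],[0,0,0.5],[0,0,0.4],[0,0,0.2],[0,0,0],[0,0,0]],"delta_rot":[[0,0,0],[0,0,0],[0,0,0],[0,0,0],[0,0,0],[0,0,0],[0,0,0],[0,0,0]]}'
python3 -m creep '{"translation":[[0,0,0],[0,0,0],[0,0,0],[0,0,0],[0,0,0],[0,0,0],[0,0,0],[0,0,0]],"delta_rot":[[0,0,0],[0,0,0],[0,0,0],[0,0,0],[0,0,0],[0,0,0],[0,0,0],[0,0,0]]}' 0 30
python3 -c "
from geo import *
go([*C,.158],156.7)"
```

```text
clock: 30.8
ee_pos: [0.6, -0.2614, 0.2303]
tcp_rot: [-2.624, -1.727, 0.0]
contact_force: [-0.2, -0.1, -0.6]
finger_gap: 0.648
grip_force: 0.0
clock: 31.47
ee_pos: [0.5997, -0.2613, 0.1558]
tcp_rot: [-2.624, -1.727, 0.0]
contact_force: [0.4, -0.2, 0.7]
finger_gap: 0.651
grip_force: 0.0
clock: 32.13
ee_pos: [0.6007, -0.2619, 0.1574]
tcp_rot: [2.622, 1.726, 0.002]
contact_force: [1.4, 0.4, 5.2]
finger_gap: 0.432
grip_force: 32.1
at [ 0.6007 -0.2619  0.1574] yawY -23.30 tilt [ 0.0022 -0.0014] F [1.4 0.4 5.2] gap 0.432 grip 32.1 t 32.1 q6 -0.18
shift units [ 0.003  0.018 -0.019] turn for yaw: rz units -0.001
```

```bash
python3 -m creep '{"translation":[[0,0,0],[0,0,0],[0,0,0],[0,0,0],[0,0,0],[0,0,0],[0,0,0],[0,0,0]],"delta_rot":[[0,0,-0.4],[0,0,-0.8],[0,0,-0.8],[0,0,-0.8],[0,0,-0.8],[0,0,-0.8],[0,0,-0.8],[0,0,-0.8]]}'
python3 -m creep '{"translation":[[0,0,0],[0,0,0],[0,0,0],[0,0,0],[0,0,0],[0,0,0],[0,0,0],[0,0,0]],"delta_rot":[[0,0,-0.8],[0,0,-0.8],[0,0,-0.8],[0,0,-0.8],[0,0,-0.8],[0,0,-0.8],[0,0,-0.8],[0,0,-0.4]]}'
python3 -m creep '{"translation":[[0,0,0],[0,0,0],[0,0,0],[0,0,0],[0,0,0],[0,0,0],[0,0,0],[0,0,0]],"delta_rot":[[0,0,0],[0,0,0],[0,0,0],[0,0,0],[0,0,0],[0,0,0],[0,0,0],[0,0,0]]}'
python3 -m creep '{"translation":[[0,0,0],[0,0,0],[0,0,0],[0,0,-0.2],[0,0,-0.6],[0,0,-0.9],[0,0,-0.9],[0,0,-0.7]],"delta_rot":[[0,0,0],[0,0,0],[0,0,0],[0,0,0],[0,0,0],[0,0,0],[0,0,0],[0,0,0]]}' 0.65
python3 -m creep '{"translation":[[0,0,0],[0,0,0],[0,0,0],[0,0,0],[0,0,0],[0,0,0],[0,0,0],[0,0,0]],"delta_rot":[[0,0,0.8],[0,0,0.8],[0,0,0.8],[0,0,0.8],[0,0,0.8],[0,0,0.8],[0,0,0.8],[0,0,0.8]]}'
python3 -m creep '{"translation":[[0,-0.8,0],[0,-0.8,0],[0,-0.8,-0.2],[0,-0.8,-0.7],[0,-0.8,-0.8],[0,-0.3,-0.8],[0,0,-0.7],[0,0,-0.4]],"delta_rot":[[0,0,0.8],[0,0,0.8],[0,0,0.8],[0,0,0.8],[0,0,0.8],[0,0,0.8],[0,0,0.6],[0,0,0.2]]}'
python3 -c "
from geo import *
c=snap('wrist','w11');np.savez('w11.npz',**c)
print(slots(c,[tuple(np.round(px(c,[*P(.104,a),.128])).astype(int)) for a in(-30,-90,-150)]))
basket(c,*px(c,[*P(.0785,60),.165]),.165);print(P(.0785,60))
go([.43,.25,.30],156.7)"
```

```text
clock: 32.8
ee_pos: [0.6007, -0.2619, 0.1574]
tcp_rot: [2.082, 2.349, 0.001]
contact_force: [1.2, -0.0, 4.0]
finger_gap: 0.428
grip_force: 32.1
clock: 33.47
ee_pos: [0.6007, -0.2619, 0.1574]
tcp_rot: [1.404, 2.807, 0.0]
contact_force: [1.1, -0.8, 4.9]
finger_gap: 0.436
grip_force: 32.1
clock: 34.13
ee_pos: [0.6008, -0.2618, 0.1574]
tcp_rot: [1.408, 2.805, 0.0]
contact_force: [0.9, -0.6, 5.9]
finger_gap: 0.432
grip_force: 32.1
clock: 34.8
ee_pos: [0.6001, -0.2616, 0.2574]
tcp_rot: [1.409, 2.806, -0.0]
contact_force: [-0.4, -0.8, 0.5]
finger_gap: 0.651
grip_force: 0.0
clock: 35.47
ee_pos: [0.5997, -0.2613, 0.2551]
tcp_rot: [-2.132, -2.307, 0.0]
contact_force: [-0.1, 0.2, 0.1]
finger_gap: 0.651
grip_force: 0.0
clock: 36.13
ee_pos: [0.472, -0.2525, 0.3666]
tcp_rot: [2.622, 1.722, 0.002]
contact_force: [-0.1, -0.4, 0.2]
finger_gap: 0.645
grip_force: 0.0
[[0.1527, 0.1044], [0.5216, 0.1044], [0.6153, 0.1038]]
basket top [ 0.5382 -0.3089  0.165 ] depth [ 0.5364 -0.3082  0.164 ] 140 circle (400.4, 239.8, 6.8) [ 0.5362 -0.308   0.165 ]
[ 0.53824424 -0.3088916 ]
at [ 0.4728 -0.2529  0.3681] yawY -23.36 tilt [ 0.0056 -0.0047] F [ 0.3 -0.1  1.7] gap 0.652 grip 0.0 t 36.2 q6 -0.30
shift units [14.829 -7.972  2.184] turn for yaw: rz units -0.012
```

View pics/w11.png

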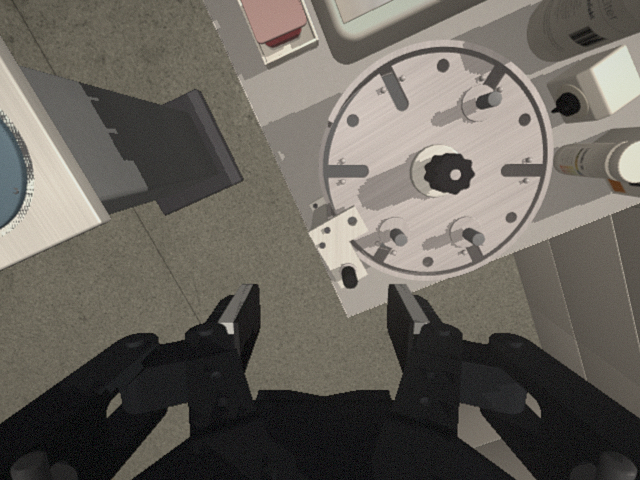

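```bash
python3 -m creep '{"translation":[[0.4,-0.4,0],[0.7,-0.4,0],[0.85,-0.4,0],[0.85,-0.4,0],[0.85,-0.4,0],[0.85,-0.4,0],[0.85,-0.4,0],[0.85,-0.4,0]],"delta_rot":[[0,0,0],[0,0,0],[0,0,0],[0,0,0],[0,0,0],[0,0,0],[0,0,0],[0,0,0]]}'
python3 -m creep '{"translation":[[0.9,-0.5,0],[0.9,-0.5,0],[0.9,-0.5,0],[0.9,-0.5,0],[0.9,-0.5,0.3],[0.9,-0.5,0.4],[0.9,-0.5,0.4],[0.9,-0.5,0.4]],"delta_rot":[[0,0,0],[0,0,0],[0,0,0],[0,0,0],[0,0,0],[0,0,0],[0,0,0],[0,0,0]]}'
python3 -m creep '{"translation":[[0.7,-0.4,0.3],[0.5,-0.3,0.3],[0.2,-0.07,0.1],[0,0,0],[0,0,0],[0,0,0],[0,0,0],[0,0,0]],"delta_rot":[[0,0,0],[0,0,0],[0,0,0],[0,0,0],[0,0,0],[0,0,0],[0,0,0],[0,0,0]]}' 0.5
python3 -c "
from geo import *
c=snap('wrist','w12');np.savez('w12.npz',**c)
W=pts(c);m=(W[...,2]>.095)&(W[...,2]<.125)&(W[...,0]<.59)&(W[...,0]>.42)&(W[...,1]>.17)
n,l,st,ce=cv2.connectedComponentsWithStats(m.astype(np.uint8))
for i in range(1,n):
  if st[i,4]>30: print(st[i],W[l==i].mean(0).round(3))
print(px(c,[.5001,.3692,.11]));e=basket(c,*px(c,[.5001,.3692,.11]))
go([*e[:2],.2],156.7)"
```

```text
clock: 36.85
ee_pos: [0.457, -0.0419, 0.3616]
tcp_rot: [-2.622, -1.728, 0.002]
contact_force: [0.2, 0.5, -0.4]
finger_gap: 0.649
grip_force: 0.0
clock: 37.52
ee_pos: [0.4319, 0.2042, 0.3163]
tcp_rot: [-2.622, -1.729, 0.002]
contact_force: [1.1, -0.5, -0.7]
finger_gap: 0.652
grip_force: 0.0
clock: 38.18
ee_pos: [0.4286, 0.2495, 0.2976]
tcp_rot: [2.625, 1.725, 0.002]
contact_force: [-0.3, -0.1, -0.6]
finger_gap: 0.5
grip_force: 0.0
[336  53  16  21 257] [0.5   0.369 0.108]
[472 217  39  24 544] [0.575 0.175 0.11 ]
[343.46176095  62.03248213]
basket top [0.5001 0.3692 0.11  ] depth [0.5004 0.3695 0.1091] 220 circle (344.0, 61.8, 8.8) [0.5006 0.3692 0.11  ]
at [0.4285 0.2495 0.2975] yawY -23.37 tilt [0.0009 0.0002] F [-0.2 -0.6  0.9] gap 0.499 grip 0.0 t 38.2 q6 0.71
shift units [4.614 0.622 3.253] turn for yaw: rz units -0.015
```

```bash
python3 -m creep '{"translation":[[0.4,0.05,0.2],[0.7,0.1,0.5],[0.8,0.1,0.5],[0.8,0.1,0.5],[0.8,0.1,0.5],[0.7,0.1,0.5],[0.4,0.07,0.4],[0.014,0,0.15]],"delta_rot":[[0,0,-0.015],[0,0,0],[0,0,0],[0,0,0],[0,0,0],[0,0,0],[0,0,0],[0,0,0]]}'
python3 -c "
from geo import *
c=snap('wrist');e=basket(c,*px(c,[.5006,.3692,.110]))
go([.5006,.3692,.083],156.7)"
```

```text
clock: 38.9
ee_pos: [0.4999, 0.3706, 0.1972]
tcp_rot: [-2.622, -1.729, 0.004]
contact_force: [-1.3, 0.6, -0.5]
finger_gap: 0.503
grip_force: 0.0
basket top [0.5006 0.3692 0.11  ] depth [0.5008 0.3703 0.1089] 306 circle (324.2, 245.5, 9.9) [0.501  0.3707 0.11  ]
at [0.4992 0.3698 0.197 ] yawY -23.21 tilt [-0.0034 -0.0018] F [-1.2 -0.7 -1.2] gap 0.501 grip 0.0 t 39.0 q6 0.86
shift units [0.012 0.059 3.801] turn for yaw: rz units 0.018
```

```bash
python3 -m creep '{"translation":[[0.01,0.02,0.3],[0,0,0.6],[0,0,0.6],[0,0,0.6],[0,0,0.6],[0,0,0.6],[0,0,0.35],[0,0,0.15]],"delta_rot":[[0,0,0.018],[0,0,0],[0,0,0],[0,0,0],[0,0,0],[0,0,0],[0,0,0],[0,0,0]]}'
python3 -m creep '{"translation":[[0,0,0],[0,0,0],[0,0,0],[0,0,0],[0,0,0],[0,0,0],[0,0,0],[0,0,0]],"delta_rot":[[0,0,0],[0,0,0],[0,0,0],[0,0,0],[0,0,0],[0,0,0],[0,0,0],[0,0,0]]}' 0 30
python3 -m creep '{"translation":[[0,0,-0.2],[0,0,-0.6],[0,0,-0.8],[0,0,-0.9],[0,0,-0.9],[0,0,-0.9],[0,0,-0.7],[0,0,-0.2]],"delta_rot":[[0,0,0],[0,0,0],[0,0,0],[0,0,0],[0,0,0],[0,0,0],[0,0,0],[0,0,0]]}'
python3 -c "
from geo import *
go([*P(.19,0),.25],156.7)"
```

```text
clock: 39.62
ee_pos: [0.4996, 0.3691, 0.0843]
tcp_rot: [-2.625, -1.726, 0.003]
contact_force: [-0.2, -0.1, 0.3]
finger_gap: 0.498
grip_force: 0.0
clock: 40.28
ee_pos: [0.5012, 0.3706, 0.0869]
tcp_rot: [2.624, 1.727, 0.004]
contact_force: [-0.4, 0.6, 6.3]
finger_gap: 0.154
grip_force: 31.0
clock: 40.95
ee_pos: [0.5018, 0.3709, 0.2459]
tcp_rot: [2.624, 1.726, 0.01]
contact_force: [0.9, -1.5, 0.5]
finger_gap: 0.148
grip_force: 30.4
at [0.5018 0.3709 0.2459] yawY -23.31 tilt [0.0058 0.0028] F [ 0.9 -1.5  0.5] gap 0.148 grip 30.4 t 41.0 q6 0.86
shift units [-18.06    5.058  -0.204] turn for yaw: rz units -0.002
```

```bash
python3 -m creep '{"translation":[[-0.3,-0.2,0],[-0.6,-0.2,0],[-0.85,-0.2,0],[-0.85,0,0],[-0.85,0,0],[-0.85,0,0],[-0.85,0,0],[-0.85,0,0]],"delta_rot":[[0,0,0],[0,0,0],[0,0,0],[0,0,0],[0,0,0],[0,0,0],[0,0,0],[0,0,0]]}'
python3 -m creep '{"translation":[[-0.9,0.3,0],[-0.9,0.3,0],[-0.9,0.3,0],[-0.9,0.3,0],[-0.9,0.3,0],[-0.9,0.3,0],[-0.9,0.3,0],[-0.9,0.3,0]],"delta_rot":[[0,0,0],[0,0,0],[0,0,0],[0,0,0],[0,0,0],[0,0,0],[0,0,0],[0,0,0]]}'
python3 -m creep '{"translation":[[-0.9,0.4,0],[-0.9,0.5,0],[-0.9,0.5,0],[-0.8,0.5,0],[-0.7,0.5,0],[-0.46,0.4,0],[-0.2,0.3,0],[0,0.16,0]],"delta_rot":[[0,0,0],[0,0,0],[0,0,0],[0,0,0],[0,0,0],[0,0,0],[0,0,0],[0,0,0]]}'
python3 -m creep '{"translation":[[0,0,0],[0,0,0],[0,0,0],[0,0,0.2],[0,0,0.4],[0,0,0.4],[0,0,0.3],[0,0,0]],"delta_rot":[[0,0,0],[0,0,0],[0,0,0],[0,0,0],[0,0,0],[0,0,0],[0,0,0],[0,0,0]]}'
python3 -c "
from geo import *
go([*P(.19,0),.070+.0839],156.7)"
```

```text
clock: 41.62
ee_pos: [0.4112, 0.2108, 0.2398]
tcp_rot: [-2.624, -1.727, 0.004]
contact_force: [0.9, -0.8, -0.7]
finger_gap: 0.15
grip_force: 30.3
clock: 42.28
ee_pos: [0.3922, -0.016, 0.2402]
tcp_rot: [-2.623, -1.726, 0.002]
contact_force: [0.3, 0.5, -1.3]
finger_gap: 0.152
grip_force: 30.3
clock: 42.95
ee_pos: [0.4252, -0.1883, 0.2403]
tcp_rot: [-2.625, -1.723, 0.001]
contact_force: [-0.9, 1.1, -0.4]
finger_gap: 0.151
grip_force: 30.3
clock: 43.62
ee_pos: [0.4237, -0.1862, 0.1991]
tcp_rot: [-2.62, -1.724, 0.003]
contact_force: [-0.3, -1.0, -0.8]
finger_gap: 0.148
grip_force: 30.3
at [ 0.4237 -0.1862  0.1991] yawY -23.31 tilt [-0.0047  0.0036] F [-0.3 -1.  -0.8] gap 0.148 grip 30.3 t 43.6 q6 -0.25
shift units [0.02  0.107 1.506] turn for yaw: rz units -0.002
```

```bash
python3 -m creep '{"translation":[[0.01,0.05,0.3],[0.01,0.05,0.5],[0,0,0.4],[0,0,0.2],[0,0,0.08],[0,0,0],[0,0,0],[0,0,0]],"delta_rot":[[0,0,0],[0,0,0],[0,0,0],[0,0,0],[0,0,0],[0,0,0],[0,0,0],[0,0,0]]}'
python3 -m creep '{"translation":[[0,0.2,0],[0,0.4,0],[0,0.4,0],[0,0.4,0],[0,0.3,0],[0,0.2,0],[0,0.1,0],[0,0,0]],"delta_rot":[[0,0,0],[0,0,0],[0,0,0],[0,0,0],[0,0,0],[0,0,0],[0,0,0],[0,0,0]]}'
python3 -c "
from geo import *
go([*seat,.058+.0839],156.7)"
```

```text
clock: 44.28
ee_pos: [0.4288, -0.1886, 0.159]
tcp_rot: [2.623, 1.726, 0.001]
contact_force: [0.5, 0.6, -1.2]
finger_gap: 0.155
grip_force: 30.3
clock: 44.95
ee_pos: [0.4839, -0.2121, 0.1582]
tcp_rot: [2.624, 1.727, 0.0]
contact_force: [-0.2, 0.6, -1.3]
finger_gap: 0.144
grip_force: 30.3
at [ 0.4839 -0.2121  0.1582] yawY -23.31 tilt [ 0.0002 -0.0001] F [-0.2  0.6 -1.3] gap 0.144 grip 30.3 t 45.0 q6 -0.22
shift units [0.022 1.633 0.544] turn for yaw: rz units -0.002
```

```bash
python3 -m creep '{"translation":[[0.02,0,0.1],[0,0.25,0],[0,0.35,0],[0,0.35,0],[0,0.3,0],[0,0.2,0],[0,0.1,0],[0,0.08,0]],"delta_rot":[[0,0,0],[0,0,0],[0,0,0],[0,0,0],[0,0,0],[0,0,0],[0,0,0],[0,0,0]]}'
python3 -m creep '{"translation":[[0,0,0],[0,0,0.1],[0,0,0.1],[0,0,0.1],[0,0,0.07],[0,0,0.05],[0,0,0],[0,0,0]],"delta_rot":[[0,0,0],[0,0,0],[0,0,0],[0,0,0],[0,0,0],[0,0,0],[0,0,0],[0,0,0]]}'
python3 -c "
from geo import *
go([*seat,.058+.0839],156.7)"
```

```text
clock: 45.62
ee_pos: [0.5288, -0.2308, 0.1549]
tcp_rot: [-2.624, -1.727, 0.0]
contact_force: [0.4, 0.7, -0.5]
finger_gap: 0.149
grip_force: 30.3
clock: 46.28
ee_pos: [0.5286, -0.2307, 0.1425]
tcp_rot: [2.624, 1.727, 0.0]
contact_force: [0.5, -0.3, -1.2]
finger_gap: 0.15
grip_force: 30.4
at [ 0.5286 -0.2307  0.1425] yawY -23.32 tilt [ 0.0001 -0.    ] F [ 0.5 -0.3 -1.2] gap 0.150 grip 30.4 t 46.3 q6 -0.20
shift units [0.001 0.019 0.019] turn for yaw: rz units -0.004
```

```bash
python3 -m creep '{"translation":[[0,0,0.02],[0,0,0],[0,0,0],[0,0,0],[0,0,0],[0,0,0],[0,0,0],[0,0,0]],"delta_rot":[[0,0,0],[0,0,0],[0,0,0],[0,0,0],[0,0,0],[0,0,0],[0,0,0],[0,0,0]]}' 0.4
python3 -m creep '{"translation":[[0,0,-0.2],[0,0,-0.5],[0,0,-0.7],[0,0,-0.7],[0,0,-0.7],[0,0,-0.5],[0,0,-0.2],[0,0,0]],"delta_rot":[[0,0,0],[0,0,0],[0,0,0],[0,0,0],[0,0,0],[0,0,0],[0,0,0],[0,0,0]]}'
python3 -m creep '{"translation":[[0,0,0],[0,0,0],[0,0,0],[0,0,0],[0,0,0],[0,0,0],[0,0,0],[0,0,0]],"delta_rot":[[0,0,0],[0,0,0],[0,0,0],[0,0,0],[0,0,0],[0,0,0],[0,0,0],[0,0,0]]}' 0.5
python3 -c "
from geo import *
go([.4714,-.3247,.1527],156.7)
c=snap('wrist','w13');np.savez('w13.npz',**c);basket(c,*px(c,[*seat,.165]),.165)
print(slots(c,[tuple(np.round(px(c,[*P(.104,a),.128])).astype(int)) for a in(-30,-90)]))
g=cv2.cvtColor(c['img'],cv2.COLOR_RGB2GRAY);b=px(c,[*bore,.146]);print(b)"
```

```text
clock: 46.95
ee_pos: [0.5286, -0.2307, 0.1419]
tcp_rot: [2.625, 1.727, 0.0]
contact_force: [-0.3, 0.5, 0.8]
finger_gap: 0.397
grip_force: 0.0
clock: 47.62
ee_pos: [0.5294, -0.2313, 0.2492]
tcp_rot: [2.621, 1.725, 0.002]
contact_force: [0.0, -0.3, 0.3]
finger_gap: 0.396
grip_force: 0.0
clock: 48.28
ee_pos: [0.5286, -0.2307, 0.2468]
tcp_rot: [-2.624, -1.727, 0.0]
contact_force: [0.3, -0.4, 0.2]
finger_gap: 0.498
grip_force: 0.0
at [ 0.5286 -0.2307  0.2468] yawY -23.32 tilt [-0.0001  0.0001] F [ 0.3 -0.4  0.2] gap 0.498 grip 0.0 t 48.3 q6 -0.20
shift units [-3.632 -0.509  3.137] turn for yaw: rz units -0.003
basket top [ 0.5291 -0.2309  0.165 ] depth [ 0.5292 -0.2309  0.1641] 315 circle (323.3, 248.0, 10.2) [ 0.5292 -0.2305  0.165 ]
[[-0.4429, 0.1042], [0.5722, 0.1063]]
[308.17864199 306.86991778]
```

View pics/w13.png

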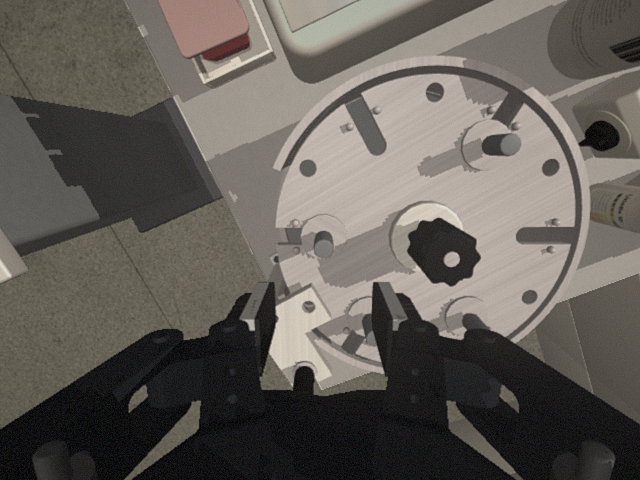

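```bash
python3 -m creep '{"translation":[[-0.3,-0.05,0],[-0.6,-0.08,0],[-0.7,-0.1,0],[-0.7,-0.1,0],[-0.7,-0.1,0],[-0.43,-0.06,0],[-0.2,-0.02,0],[0,0,0]],"delta_rot":[[0,0,0],[0,0,0],[0,0,0],[0,0,0],[0,0,0],[0,0,0],[0,0,0],[0,0,0]]}'
python3 -m creep '{"translation":[[0,0,0.2],[0,0,0.5],[0,0,0.6],[0,0,0.6],[0,0,0.6],[0,0,0.4],[0,0,0.15],[0,0,0]],"delta_rot":[[0,0,0],[0,0,0],[0,0,0],[0,0,0],[0,0,0],[0,0,0],[0,0,0],[0,0,0]]}'
python3 -m creep '{"translation":[[0,0,0],[0,0,0],[0,0,0],[0,0,0],[0,0,0],[0,0,0],[0,0,0],[0,0,0]],"delta_rot":[[0,0,0],[0,0,0],[0,0,0],[0,0,0],[0,0,0],[0,0,0],[0,0,0],[0,0,0]]}'
python3 -c "
from geo import *
go([.4714,-.3247,.1527],156.7)"
```

```text
clock: 49.0
ee_pos: [0.4708, -0.3257, 0.2469]
tcp_rot: [-2.626, -1.724, 0.0]
contact_force: [0.0, 0.3, -0.2]
finger_gap: 0.498
grip_force: 0.0
clock: 49.67
ee_pos: [0.4712, -0.3236, 0.1539]
tcp_rot: [-2.621, -1.726, 0.001]
contact_force: [0.5, -0.5, 0.6]
finger_gap: 0.501
grip_force: 0.0
clock: 50.33
ee_pos: [0.4714, -0.3247, 0.1555]
tcp_rot: [2.625, 1.727, -0.0]
contact_force: [-1.1, -0.3, 0.2]
finger_gap: 0.5
grip_force: 0.0
at [ 0.4714 -0.3247  0.1555] yawY -23.32 tilt [ 0.     -0.0001] F [-1.1 -0.3  0.2] gap 0.500 grip 0.0 t 50.3 q6 -0.39
shift units [-0.    -0.     0.092] turn for yaw: rz units -0.004
```

```bash
python3 -m creep '{"translation":[[0,0,0.08],[0,0,0],[0,0,0],[0,0,0],[0,0,0],[0,0,0],[0,0,0],[0,0,0]],"delta_rot":[[0,0,0],[0,0,0],[0,0,0],[0,0,0],[0,0,0],[0,0,0],[0,0,0],[0,0,0]]}' 0 30
python3 -m creep '{"translation":[[0,0,0],[0,0,0],[0,0,-0.2],[0,0,-0.4],[0,0,-0.5],[0,0,-0.4],[0,0,-0.2],[0,0,-0.1]],"delta_rot":[[0,0,0],[0,0,0],[0,0,0],[0,0,0],[0,0,0],[0,0,0],[0,0,0],[0,0,0]]}'
python3 -m creep '{"translation":[[0.3,0.023,0],[0.5,0.038,0],[0.5,0.038,0],[0.4,0.028,0],[0.193,0.014,0],[0,0,0],[0,0,0],[0,0,0]],"delta_rot":[[0,0,0],[0,0,0],[0,0,0],[0,0,0],[0,0,0],[0,0,0],[0,0,0],[0,0,0]]}'
python3 -c "
from geo import *
go([.4981,-.2746,.1527],156.7)"
```

```text
clock: 51.0
ee_pos: [0.4714, -0.3246, 0.1529]
tcp_rot: [-2.624, -1.727, 0.0]
contact_force: [-0.0, 0.1, -0.8]
finger_gap: 0.175
grip_force: 29.2
clock: 51.67
ee_pos: [0.4721, -0.3253, 0.2093]
tcp_rot: [2.622, 1.725, 0.001]
contact_force: [-0.3, -0.2, -0.2]
finger_gap: 0.171
grip_force: 29.3
clock: 52.33
ee_pos: [0.4976, -0.2745, 0.2069]
tcp_rot: [-2.625, -1.726, 0.0]
contact_force: [0.2, 0.5, -1.1]
finger_gap: 0.175
grip_force: 29.3
at [ 0.4976 -0.2745  0.2069] yawY -23.33 tilt [-0.0003 -0.0001] F [ 0.2  0.5 -1.1] gap 0.175 grip 29.3 t 52.3 q6 -0.30
shift units [0.003 0.016 1.805] turn for yaw: rz units -0.006
```

```bash
python3 -m creep '{"translation":[[0,0.014,0.2],[0,0,0.25],[0,0,0.2],[0,0,0.2],[0,0,0.15],[0,0,0.1],[0,0,0],[0,0,0]],"delta_rot":[[0,0,0],[0,0,0],[0,0,0],[0,0,0],[0,0,0],[0,0,0],[0,0,0],[0,0,0]]}'
python3 -c "
from geo import *
go([.4981,-.2746,.1527],156.7)"
python3 -m creep '{"translation":[[0,0,0.1],[0,0,0.1],[0,0,0.1],[0,0,0.1],[0,0,0.1],[0,0,0.1],[0,0,0.06],[0,0,0]],"delta_rot":[[0,0,0],[0,0,0],[0,0,0],[0,0,0],[0,0,0],[0,0,0],[0,0,0],[0,0,0]]}'
python3 -c "
from geo import *
go([.4981,-.2746,.1527],156.7)"
```

```text
clock: 53.0
ee_pos: [0.4982, -0.2744, 0.1739]
tcp_rot: [-2.624, -1.727, 0.0]
contact_force: [0.7, 0.3, -1.4]
finger_gap: 0.174
grip_force: 29.3
at [ 0.4982 -0.2744  0.1739] yawY -23.32 tilt [-0.0001  0.0001] F [ 0.7  0.3 -1.4] gap 0.174 grip 29.3 t 53.0 q6 -0.30
shift units [-0.008  0.001  0.706] turn for yaw: rz units -0.004
clock: 53.67
ee_pos: [0.4979, -0.2741, 0.1535]
tcp_rot: [-2.624, -1.726, 0.0]
contact_force: [0.1, 0.3, -0.4]
finger_gap: 0.173
grip_force: 29.3
at [ 0.4979 -0.2741  0.1535] yawY -23.32 tilt [-0.0008  0.0007] F [ 0.1  0.3 -0.4] gap 0.173 grip 29.3 t 53.7 q6 -0.30
shift units [-0.012  0.012  0.028] turn for yaw: rz units -0.004
```

Nearly home; press lightly, release, retract and check.

```bash
python3 -m creep '{"translation":[[0,0,0.04],[0,0,0.03],[0,0,0],[0,0,0],[0,0,0],[0,0,0],[0,0,0],[0,0,0]],"delta_rot":[[0,0,0],[0,0,0],[0,0,0],[0,0,0],[0,0,0],[0,0,0],[0,0,0],[0,0,0]]}'
python3 -m creep '{"translation":[[0,0,0],[0,0,0],[0,0,0],[0,0,0],[0,0,0],[0,0,0],[0,0,0],[0,0,0]],"delta_rot":[[0,0,0],[0,0,0],[0,0,0],[0,0,0],[0,0,0],[0,0,0],[0,0,0],[0,0,0]]}' 0.5
python3 -m creep '{"translation":[[0,0,-0.3],[0,0,-0.6],[0,0,-0.8],[0,0,-0.8],[0,-0.3,-0.8],[0,-0.5,-0.8],[0,-0.5,-0.5],[0,-0.3,-0.2]],"delta_rot":[[0,0,0],[0,0,0],[0,0,0],[0,0,0],[0,0,0],[0,0,0],[0,0,0],[0,0,0]]}'
python3 -m creep '{"translation":[[0,0,0],[0,0,0],[0,0,0],[0,0,0],[0,0,0],[0,0,0],[0,0,0],[0,0,0]],"delta_rot":[[0,0,0],[0,0,0],[0,0,0],[0,0,0],[0,0,0],[0,0,0],[0,0,0],[0,0,0]]}'
python3 -c "
from geo import *
go([.4981,-.2746,.1527],156.7)
c=snap('wrist');W=pts(c);m=(W[...,2]>.153)&(W[...,2]<.2)&(np.hypot(W[...,0]-bore[0],W[...,1]-bore[1])<.02)
print('pin',np.percentile(W[m][:,2],[50,90,98]),W[m].mean(0))
for a in(0,60,120,240): basket(c,*px(c,[*P(.0785,a),.165]),.165);print(P(.0785,a))
s=snap('scene');a=cv2.resize(c['img'],(400,300));b=cv2.resize(s['img'][220:370,330:530],(400,300))
d=cv2.resize(s['img'][200:320,180:340],(400,300))
e=cv2.resize(c['img'][150:360,220:500],(400,300))
cv2.imwrite('pics/fin.png',np.vstack([np.hstack([a,b]),np.hstack([d,e])])[:,:,::-1])"
```

```text
clock: 54.33
ee_pos: [0.4983, -0.2745, 0.1525]
tcp_rot: [2.624, 1.726, 0.0]
contact_force: [-1.8, 1.1, 5.6]
finger_gap: 0.173
grip_force: 29.8
clock: 55.0
ee_pos: [0.4982, -0.2743, 0.1521]
tcp_rot: [-2.625, -1.727, 0.0]
contact_force: [-0.2, -1.0, 0.1]
finger_gap: 0.499
grip_force: 0.0
clock: 55.67
ee_pos: [0.4542, -0.2557, 0.3003]
tcp_rot: [2.62, 1.724, 0.002]
contact_force: [-0.6, -1.0, -0.7]
finger_gap: 0.5
grip_force: 0.0
clock: 56.33
ee_pos: [0.4541, -0.2554, 0.2958]
tcp_rot: [-2.624, -1.726, 0.0]
contact_force: [0.1, 0.1, 0.8]
finger_gap: 0.493
grip_force: 0.0
at [ 0.4541 -0.2554  0.2958] yawY -23.31 tilt [-0.0004  0.0004] F [0.1 0.1 0.8] gap 0.493 grip 0.0 t 56.3 q6 -0.32
shift units [-0.01   1.602  4.768] turn for yaw: rz units -0.003
pin [0.17871182 0.17979253 0.18056388] [ 0.4984609  -0.27247514  0.17486444]
basket top [ 0.5291 -0.2309  0.165 ] depth [ 0.5286 -0.2311  0.1641] 255 circle (398.5, 166.9, 9.1) [ 0.5285 -0.2311  0.165 ]
[ 0.5291128  -0.23092451]
basket top [ 0.5382 -0.3089  0.165 ] depth [ 0.5362 -0.3079  0.1639] 217 circle (439.1, 250.2, 8.5) [ 0.5361 -0.3074  0.165 ]
[ 0.53824424 -0.3088916 ]
basket top [ 0.6103 -0.34    0.165 ] depth [ 0.6098 -0.3392  0.164 ] 232 circle (535.2, 249.5, 9.2) [ 0.609  -0.3381  0.165 ]
[ 0.61033144 -0.33996709]
basket top [ 0.6642 -0.2151  0.165 ] depth [ 0.6628 -0.2149  0.164 ] 344 circle (565.1, 71.9, 11.5) [ 0.6623 -0.2153  0.165 ]
[ 0.66415576 -0.2151084 ]
```

View pics/fin.png

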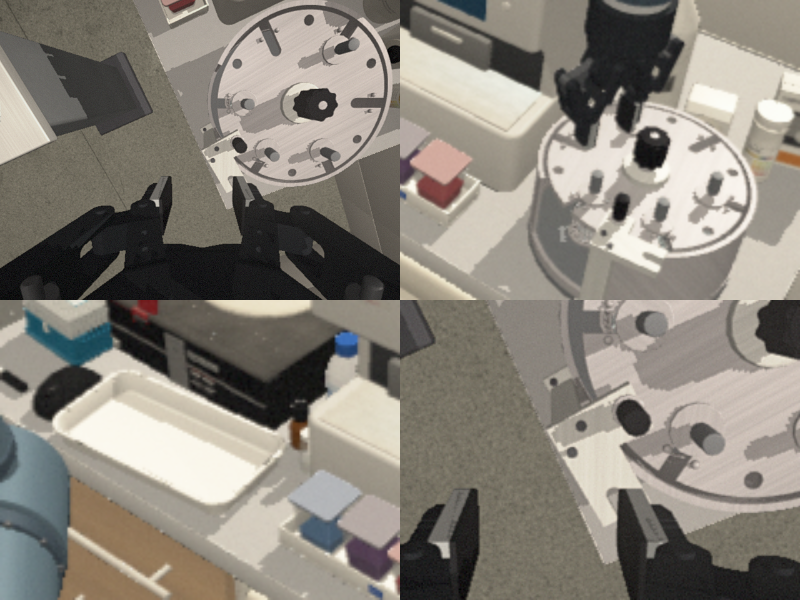

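The tray is empty, four baskets hang at seat height, and the pin is home in the bore (its top is at 180 mm, as it should be). The notch is empty.

```bash
python3 -c "
from station import r
print(r.hand_in())"
```

```text
the job is handed in; nothing more can be done
None
```

I hung both waiting baskets in the carousel, returned the index pin fully home so the turret is locked with a slot square to the gap, and handed the job in at about 56 s; no verdict came back.

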